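# Scoop trackball balls into a parts case and latch it

### The job

Using the scoop, and never touching the balls with the gripper, fill the parts case: swing its turnbutton clear, open the lid, and move every loose trackball ball from the sorting tray into the case. Then shut the lid fully and turn the turnbutton square across the lid to secure it; leave the scoop standing level in the middle of its round rubber pad, and leave everything else on the bench where it is.

Things in the scene. Friction and masses are not known exactly. Their poses are not given: they have to be found in the camera images.
- tray: Fixed aluminium sorting trough, 250 long, 126 wide (116 inside), open on top and at its far end (away from the robot). Origin at table level under its middle; +x runs to the open end, z up. The floor is level, 14 above the table. Side walls 44 above the floor ; the wall at the near end (-x) 46, leaning outwards 22 degrees from the floor's normal. Floor reaches 230 from tray_low
- tray_low (a point): Middle of the line where the tray's floor meets the near end wall (on the floor surface, 14 above the table)
- scoop: Loose steel scoop, 200 g. Pan 100 long (x -55 to +45), 106 wide, floor 2.5 thick, open at the front lip (x = -55), which starts roughly towards the robot. Rear wall 45 high at x = +45; the floor goes on behind it as a heel to x = +65; side walls 40 high for x -5 to 45, 20 high for x -31 to -5, none ahead. Origin on the pan's underside, z up. Starts on the pad and belongs there
- scoop_grip (a point): Centre of the scoop's black upright grip plate, 50 long (x), 18 thick (y), 45 high (z); at (21, 0, 102.5) in the scoop's frame; pinch it across its thickness from above. A neck behind it (x 45 to 57) joins it to the rear wall
- pad: Fixed round black rubber pad, radius 85, 3 thick, where the scoop belongs. Origin at table level at its centre
- case: Fixed grey open box 150 (x) by 180 (y) and 70 high, walls and floor 5 thick. Origin at table level at its centre. The lid's hinge lies along the rim at +x (away from the middle of the table); the turnbutton is at the -x side, which faces the scoop's pad
- lid (a joint): Hinge angle of the case's pale translucent lid, rad: 0 shut, 1.57 upright, can open to 1.95; starts shut. The lid is 150 by 180 by 8 and its stiff hinge (about 0.17 N m) keeps it wherever it is left. It swings up and over to the case's +x side
- lid_hinge (a point): Middle of the hinge line on the case's rim, 70.5 above the table, on the lid's inner face
- lid_handle (a point): Centre of the black round knob on the lid's outer face, 28 across and 16 deep on a 12 thick stem, 35 off that face, 30 from the free edge, midway along it
- latch (a joint): Angle of the turnbutton about its vertical pivot, rad, counterclockwise from above: about 0 it lies along the case's edge, clear of the lid (pointing to the case's -y); 1.57 it points square across over the lid (to the case's +x). Starts across the lid. Travel -0.2 to 1.75, stays where left, friction about 0.06 N m
- latch_pivot (a point): On the turnbutton's pivot axis, 99.5 above the table (at -92, 60 in the case's frame)
- latch_fin (a point): Middle of the turnbutton's upright fin, 42 from the pivot; the fin is 38 long, 9 thick and 26 high (86 to 112.5 above the table) and stands on a black bar that reaches 58 from the pivot
- ball0: Loose black trackball ball, diameter 32, 25 g, origin at its centre; in the tray at the start (None if absent)
- ball1: Loose black trackball ball, diameter 32, 25 g, origin at its centre; in the tray at the start (None if absent)
- ball2: Loose black trackball ball, diameter 32, 25 g, origin at its centre; in the tray at the start (None if absent)
- ball3: Loose black trackball ball, diameter 32, 25 g, origin at its centre; in the tray at the start (None if absent)
- ball4: Loose black trackball ball, diameter 32, 25 g, origin at its centre; in the tray at the start (None if absent)
- ball5: Loose black trackball ball, diameter 32, 25 g, origin at its centre; in the tray at the start (None if absent)
- ball6: Loose black trackball ball, diameter 32, 25 g, origin at its centre; in the tray at the start (None if absent)
- ball7: Loose black trackball ball, diameter 32, 25 g, origin at its centre; in the tray at the start (None if absent)
- mouse_white: White computer mouse 110 x 60 x 33, bystander, origin on its underside; leave it alone
- mouse_black: Black computer mouse 110 x 60 x 33, bystander, origin on its underside; leave it alone
- screwdriver: Screwdriver 170 long, lying, bystander, origin on its underside; leave it alone
- battery: Flat silver battery pack 65 x 45 x 12, bystander, origin on its underside; leave it alone
Not all that is in view belongs to the job. What is shaped like the ball3 but orange or purple is not meant.

How it is judged:
On the way, in this order (a step that is already met when the one before it is completed fails the run):
1. the turnbutton is clear of the lid and the lid stands open (value of joint latch below 0.5 rad and value of joint lid above 1.2 rad), for 0.2 s.
2. every ball present lies in the case (x of ball0 in the frame of case between -0.075 and 0.075 m and y of ball0 in the frame of case between -0.09 and 0.09 m and z of ball0 in the frame of case between 0 and 0.068 m and x of ball1 in the frame of case between -0.075 and 0.075 m and y of ball1 in the frame of case between -0.09 and 0.09 m and z of ball1 in the frame of case between 0 and 0.068 m and x of ball2 in the frame of case between -0.075 and 0.075 m and y of ball2 in the frame of case between -0.09 and 0.09 m and z of ball2 in the frame of case between 0 and 0.068 m and x of ball3 in the frame of case between -0.075 and 0.075 m and y of ball3 in the frame of case between -0.09 and 0.09 m and z of ball3 in the frame of case between 0 and 0.068 m and x of ball4 in the frame of case between -0.075 and 0.075 m and y of ball4 in the frame of case between -0.09 and 0.09 m and z of ball4 in the frame of case between 0 and 0.068 m and x of ball5 in the frame of case between -0.075 and 0.075 m and y of ball5 in the frame of case between -0.09 and 0.09 m and z of ball5 in the frame of case between 0 and 0.068 m and x of ball6 in the frame of case between -0.075 and 0.075 m and y of ball6 in the frame of case between -0.09 and 0.09 m and z of ball6 in the frame of case between 0 and 0.068 m and x of ball7 in the frame of case between -0.075 and 0.075 m and y of ball7 in the frame of case between -0.09 and 0.09 m and z of ball7 in the frame of case between 0 and 0.068 m), for 0.2 s.
3. the lid is shut on the balls, the turnbutton still clear of it (all of step 2 and value of joint lid below 0.05 rad and value of joint latch below 0.6 rad), for 0.2 s.
4. the turnbutton is turned across the shut lid (value of joint lid below 0.05 rad and value of joint latch above 1.3 rad), for 0.2 s.
At the end, for the whole second after the job is handed in: Every ball present is inside the case below its rim, the lid is shut (under 0.05 rad), the turnbutton is at 1.3 rad or more, and the scoop stands at rest on the pad, its origin within 50 mm of the pad's centre, tilted under 0.12 rad (all of step 2 and all of step 4 and horizontal distance between scoop and pad below 0.05 m and angle between scoop's own z axis and vertical below 0.12 rad and height (world z) of scoop below 0.012 m and linear speed of scoop below 0.02 m/s); the robot touches nothing.
It fails at once if the gripper or arm touches a ball (contact force between any of the fingers, the arm and ball0 above 0.3 N or contact force between any of the fingers, the arm and ball1 above 0.3 N or contact force between any of the fingers, the arm and ball2 above 0.3 N or contact force between any of the fingers, the arm and ball3 above 0.3 N or contact force between any of the fingers, the arm and ball4 above 0.3 N or contact force between any of the fingers, the arm and ball5 above 0.3 N or contact force between any of the fingers, the arm and ball6 above 0.3 N or contact force between any of the fingers, the arm and ball7 above 0.3 N).
It fails at once if a bystander is moved more than 30 mm (distance of any of mouse_white, mouse_black, screwdriver, battery from where it was at the start of the episode above 0.03 m).
Of ball0, ball1, ball2, ball3, ball4, ball5, ball6, ball7 only 4 to 8 are there at a start; the rules pass over those that are not, and their reading is None.
At some moment in a run one of scoop may be knocked a few centimetres aside while the robot is not near it.
It also fails if it takes over 192 s, if anything falls off the work surface, if the arm or the gripper's body presses on something with over 40 N, if the wrist force passes 120 N, or if a joint passes its speed limit or range.

### The arm

A 6-joint arm with a two-finger parallel gripper is mounted at the origin on the work surface. World frame = base frame: x ahead of the robot, y to its left, z up, the work surface at z = 0. Lengths are in m, angles in rad, forces in N, time in s.
With the tool pointing down it reaches from about 0.275 to 0.775 m from the base axis. Payload 14.6 kg.
Tool frame: the origin (TCP) lies at the very end of the fingers, on their centre line; the grasp point (between the pads) lies 19 mm behind it; z points along the fingers, y is the line along which they close (so a half turn about z gives the same grasp; the last joint's range is limited). The gripper opens to 85 mm and grips with 20 to 120 N. Pads are 22 mm wide; open, the fingers measure 114 mm over their backs; the gripper's body (76 mm by 85 mm) begins 54 mm behind the grasp point. The pads swing forward as they close: fully open they stand 13 mm farther back than shut.
Start: joints at [-1.395, 0.263, -0.048, 1.259, 0, 1.415], TCP at [0.171, -0.497, 0.231] pointing down, gripper open.
Joint ranges: [-2.65, 2.65], [-0.89, 1.7], [-1.18, 1.37], [-2.13, 2.11], [-1.35, 1.29], [-3.14, 3.14]. Speed limits (rad/s): [1.89, 1.89, 2.57, 2.79, 3.14, 3.14].

### API

Orientations are given as a 3x3 rotation matrix whose columns are the frame's x, y, z axes.
In Python, from station import arm, camera, get_calibration, hand_in gives the robot as it stands.
- The arm moves only by the tool drive_tool, never from a script. Its argument "series" is a list of rows, each an object with "rotation": the turn, a rotation vector about the tool's x, y, z as a fraction of full scale, a list of three; "delta_pos": the shift along the tool's x, y, z as a fraction of full scale, a list of three; "claw": the closure, from 0 (fully open) to 1 (shut). A call has 1 to 12 rows; each row is the pose to reach, as a shift and turn from the pose commanded when the call began, along the tool's axes at that moment, turning the shorter way round; what a row does not reach only later rows make up. Full scale, the value 1, is 0.5 m for a shift and 180 degrees for a turn. A row lasts 1/10 s, in which the tool goes at most 50 mm and 8.59 degrees, less where a joint would pass 70% of its speed; a pose out of reach is approached as far as the arm can. A call with a number of a shift or a turn outside -1 to 1 is refused whole. A call with a gripper value outside its range is refused whole. The fingers move at their own pace and stop on an object; "grip_force" is the grip in N (left out, the last holds). Time passes only in rows, so rows that repeat a pose let the fingers close. It gives the time, the measured TCP pose, the force, the opening and the grip force at its end, in the units of the state.
- arm.state(): the state, without advancing time (a new reading comes with each control period).
- camera(name): name is "side" or "top" or "wrist"; returns the picture (400x640x3 uint8, blue, green, red); there is no depth.
- get_calibration(name): a dict with "vertical_fov" (degrees; the focal length in pixels is half the picture's height over the tangent of half this angle, whatever the lens; pixels are square), "cx", "cy" (the principal point, pixels), "rvec" (rotation vector, rad) and "tvec" (3), from world to camera coordinates, as OpenCV has them. Camera axes: x right, y down, z forward; pixel columns grow to the right and rows downward; lengths in m; the calibration is good to about 2 mm. The wrist camera is an equidistant fisheye: a pixel r from the principal point sees the ray r / f radians off the axis. A picture is of the moment at which its call begins: read the wrist's pose just before it. get_calibration takes no time and is no camera call; for the wrist camera it gives the pose at the moment of the call.
- hand_in(): hands the job in; it is judged then, once.
The state is a dict: "clock": time; "joint_pos": joint angles; "dq": joint speeds; "joint_torque": joint torques, N m; "position": TCP position; "ee_rot": TCP orientation; "ft_force": force on the tool from outside, world axes, zero at the start; "torque": the same for the moment, N m; "finger_gap": finger opening in m; "grasp_force": force on a finger pad.
Only numpy, scipy, OpenCV 4.12 (cv2) and the standard library are available. Lean on these libraries where they do the work, as an engineer would, in place of code of your own. Each camera call takes 0.05 s, during which the arm holds its last target. There are 200 camera calls.

## Working session

There is one attempt and no reset: what is moved stays moved. The work goes in short steps, Python scripts to look and compute and a tool call to move; the robot and the scene stay as the last step left them, time stands still between calls to the robot, and variables do not carry over. Pictures are saved under pics/ and viewed, at most 14 in all, crops included, and the job is handed in when it is done.

Besides the shell and the picture viewer there is one more tool, called after "Call:" as name(argument=value, ...) on one line, values as JSON. drive_tool: Moves the arm, as the interface text tells. Shift numbers are shares of 0.5 m and turn numbers shares of 180 degrees, none past 1 either way. Its arguments: {"type":"object","properties":{"series":{"type":"array"},"grip_force":{"type":"number"}},"required":["series"]}

```bash
ls; mkdir -p pics; cat > h.py <<'E'
import numpy as np, cv2
from station import arm, camera, get_calibration, hand_in
def cal(n):
    c=get_calibration(n); f=200/np.tan(np.radians(c['vertical_fov'])/2)
    R=cv2.Rodrigues(np.array(c['rvec'],float))[0]; t=np.array(c['tvec'],float).ravel()
    return f,c['cx'],c['cy'],R,t
def ray(n,u,v):
    f,cx,cy,R,t=cal(n); x,y=(u-cx)/f,(v-cy)/f
    if n=='wrist':
        r=np.hypot(x,y); s=np.sin(r)/r if r>1e-9 else 1; d=np.array([x*s,y*s,np.cos(r)])
    else: d=np.array([x,y,1.])
    return -R.T@t, R.T@d
def plane(n,u,v,z):
    o,d=ray(n,u,v); return o+d*(z-o[2])/d[2]
def proj(n,p):
    f,cx,cy,R,t=cal(n); q=R@np.array(p)+t
    if n=='wrist':
        r=np.hypot(q[0],q[1]); k=np.arctan2(r,q[2])/max(r,1e-9)
        return cx+f*k*q[0],cy+f*k*q[1]
    return cx+f*q[0]/q[2],cy+f*q[1]/q[2]
def shot(n,name):
    im=camera(n); cv2.imwrite(f'pics/{name}.png',im); return im
def delta(p,R=None):
    """units for a move to world p (and orientation R) from measured pose"""
    s=arm.state(); R0=np.array(s['ee_rot']); d=R0.T@(np.array(p)-np.array(s['position']))/0.5
    r=np.zeros(3) if R is None else cv2.Rodrigues(R0.T@R)[0].ravel()/np.pi
    return np.round(d,4).tolist(),np.round(r,4).tolist()
E
python3 - <<'E'
from h import *
for n in('top','side','wrist'):
    shot(n,n+'0'); f,cx,cy,R,t=cal(n); print(n,f,cx,cy,np.round(-R.T@t,3),np.round(R,2).tolist())
s=arm.state(); print({k:np.round(v,3).tolist() for k,v in s.items()})
E
```

```text
pics
top 450.7915834795596 319.9376902062115 201.17640162603485 [ 0.414 -0.006  1.143] [[0.03, -1.0, 0.01], [-0.99, -0.03, -0.14], [0.15, -0.01, -0.99]]
side 477.52660058101833 322.6125475749349 203.83724658277794 [0.008 0.544 0.812] [[-0.69, -0.73, 0.02], [-0.49, 0.45, -0.74], [0.53, -0.52, -0.67]]
wrist 309.70691628693146 319.5969481986374 199.6478065313283 [ 0.246 -0.47   0.373] [[0.32, -0.95, -0.0], [-0.9, -0.31, 0.31], [-0.29, -0.1, -0.95]]
{'clock': 0.15, 'joint_pos': [-1.395, 0.263, -0.049, 1.259, 0.0, 1.416], 'dq': [0.001, -0.002, 0.005, -0.001, -0.0, 0.002], 'joint_torque': [0.001, -63.783, 38.465, 0.011, -0.0, -0.0], 'position': [0.17, -0.496, 0.231], 'ee_rot': [[0.946, 0.325, -0.0], [0.325, -0.946, 0.001], [0.0, -0.001, -1.0]], 'ft_force': [0.251, 0.088, 0.069], 'torque': [0.043, 0.002, 0.033], 'grasp_force': 0.0, 'finger_gap': 0.085}
```

View pics/top0.png

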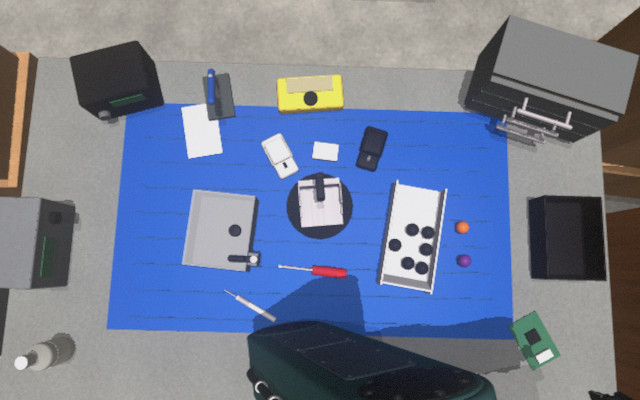

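View pics/side0.png

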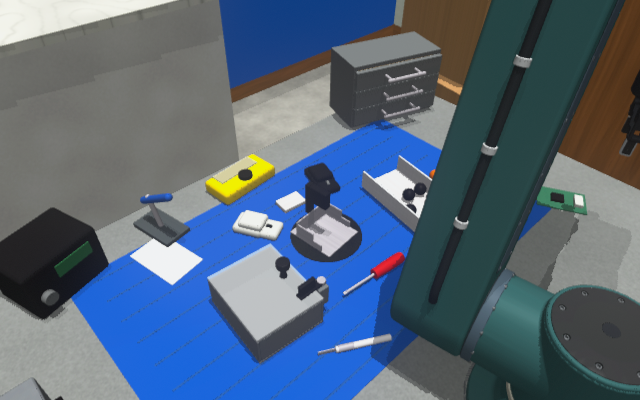

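```bash
python3 - <<'E'
from h import *
im=cv2.imread('pics/top0.png')
c=im[165:305,170:480]; c=cv2.resize(c,(775,350),interpolation=cv2.INTER_CUBIC); cv2.imwrite('pics/crop0.png',c)
hsv=cv2.cvtColor(im,cv2.COLOR_BGR2HSV)
g=((hsv[...,2]<70)).astype('uint8')
n,l,st,ce=cv2.connectedComponentsWithStats(g[150:300,180:450])
for i in range(1,n):
    if st[i,4]>15: print(st[i]+[180,150,0,0,0],np.round(ce[i]+[180,150],1))
# pale tops
for nm,x0,y0,x1,y1 in(('case',175,180,262,280),('tray',370,170,455,300)):
    m=((hsv[...,1]<60)&(hsv[...,2]>90)).astype('uint8'); m2=np.zeros_like(m); m2[y0:y1,x0:x1]=m[y0:y1,x0:x1]
    cs=max(cv2.findContours(m2,0,2)[0],key=cv2.contourArea)
    h=cv2.convexHull(cs); print(nm,cv2.minAreaRect(h),cv2.approxPolyDP(h,4,True).reshape(-1,2).tolist())
E
```

```text
case ((223.17074584960938, 230.4634246826172), (74.65171813964844, 75.75603485107422), 6.340191841125488) [[194, 190], [255, 197], [256, 265], [237, 270], [182, 263]]
tray ((412.83245849609375, 236.39459228515625), (55.314727783203125, 106.47045135498047), 8.972626686096191) [[446, 189], [432, 292], [378, 283], [396, 181]]
```

View pics/crop0.png

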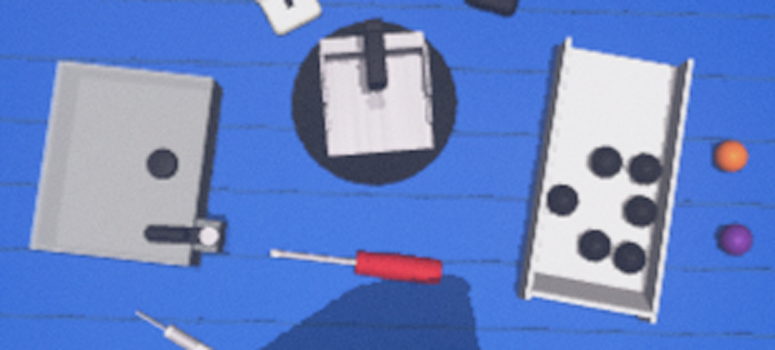

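```bash
python3 - <<'E'
from h import *
P=lambda a,z:plane('top',170+a[0]/2.5,165+a[1]/2.5,z)[:2]*1000
def show(n,pts,z):
    for p in pts: print(n,np.round(P(p,z),1))
show('lidcorner',[(58,62),(215,78),(193,265),(33,248)],.0785)
show('pivot',[(209,236)],.1125);show('knob',[(162,163)],.1215);show('finend',[(147,233)],.1125)
show('scooplip',[(328,157),(434,149)],.0055);show('scooprear',[(321,40),(424,32)],.048);show('grip front top',[(368,89),(386,89)],.128);show('grip back',[(366,22),(383,21)],.128)
show('traytop far',[(568,40),(690,62)],.058);show('tray near top',[(526,298),(655,320)],.0566);show('tray floor near',[(537,273),(650,290)],.014)
show('balls',[(606,162),(645,168),(562,200),(640,211),(595,245),(629,257)],.030)
show('pad',[(374,102)],.003)
a=P((209,236),.1125);b=P((162,163),.1215);d=b-a;print('yaw case',np.degrees(np.arctan2(d[1],d[0])-np.arctan2(-60,47)),np.hypot(*d))
E
```

```text
lidcorner [589.3 289.5]
lidcorner [578.1 139.1]
lidcorner [401.3 151.2]
lidcorner [413.  300.8]
pivot [428. 133.]
knob [492.3 177.4]
finend [429.2 189.1]
scooplip [511.8  31.2]
scooplip [522.9 -75.8]
scooprear [623.8  40.5]
scooprear [634.8 -61.1]
grip front top [564.3  -7.2]
grip front top [564.8 -23.6]
grip back [626.4  -3.6]
grip back [627.8 -19.2]
traytop far [ 628.9 -202.1]
traytop far [ 610.4 -321.8]
tray near top [ 378.5 -162.8]
tray near top [ 361.2 -285.5]
tray floor near [ 401.8 -179.7]
tray floor near [ 388.2 -291.8]
balls [ 512.4 -245.1]
balls [ 507.5 -283.8]
balls [ 473.7 -201.5]
balls [ 465.  -278.5]
balls [ 430.6 -234. ]
balls [ 419.8 -267.4]
pad [569.6 -13.8]
yaw case 86.587407092387 78.10193914934737
```

The top view shows six black balls in the tray at about pixels (412,230), (428,232), (395,245), (426,249), (408,263), (422,268), with orange and purple decoys outside it. The case pivot is at (254,259), the knob at (235,230), and the scoop is centred on the pad at about (320,205). The measured sizes agree with the given ones.

```bash
cat >> h.py <<'E'
CY=np.radians(86.0); CC=np.array([.4954,.2202])
def cw(x,y,z,c=None):  # case frame mm -> world m
    c=CC if c is None else c
    return np.array([*(c+np.array([np.cos(CY)*x-np.sin(CY)*y,np.sin(CY)*x+np.cos(CY)*y])/1000),z/1000])
def down(deg):
    a=np.radians(deg); x=np.array([np.cos(a),np.sin(a),0]); z=np.array([0,0,-1.]); return np.stack([x,np.cross(z,x),z],1)
TY=np.radians(-8.7); TL=np.array([.3935,-.228])
def tw(x,y,z):
    return np.array([*(TL+np.array([np.cos(TY)*x-np.sin(TY)*y,np.sin(TY)*x+np.cos(TY)*y])/1000),z/1000])
E
python3 - <<'E'
from h import *
print(delta(cw(-54,93,180),down(86)))
E
```

```text
([0.8666, -1.1173, 0.1029], [-0.0002, -0.0002, -0.3725])
```

Call:
drive_tool(series=[{"delta_pos": [0.43, -0.56, 0], "rotation": [0, 0, -0.18], "claw": 1}, {"delta_pos": [0.43, -0.56, 0], "rotation": [0, 0, -0.18], "claw": 1}, {"delta_pos": [0.43, -0.56, 0], "rotation": [0, 0, -0.18], "claw": 1}, {"delta_pos": [0.43, -0.56, 0], "rotation": [0, 0, -0.18], "claw": 1}, {"delta_pos": [0.43, -0.56, 0], "rotation": [0, 0, -0.18], "claw": 1}, {"delta_pos": [0.43, -0.56, 0], "rotation": [0, 0, -0.18], "claw": 1}, {"delta_pos": [0.43, -0.56, 0], "rotation": [0, 0, -0.18], "claw": 1}, {"delta_pos": [0.43, -0.56, 0], "rotation": [0, 0, -0.18], "claw": 1}, {"delta_pos": [0.43, -0.56, 0], "rotation": [0, 0, -0.18], "claw": 1}, {"delta_pos": [0.43, -0.56, 0], "rotation": [0, 0, -0.18], "claw": 1}])

```text
clock: 1.15
position: [0.2829, -0.1626, 0.2313]
ee_rot: [[0.625, 0.781, -0.0], [0.781, -0.625, -0.0], [-0.0, 0.0, -1.0]]
ft_force: [-0.1, -0.3, 0.3]
finger_gap: -0.0001
grasp_force: 0.0
```

```bash
python3 - <<'E'
from h import *
print(delta(cw(-54,93,180),down(86)))
E
```

```text
([0.6687, -0.238, 0.1024], [0.0, 0.0001, -0.1926])
```

Call:
drive_tool(series=[{"delta_pos": [0.669, -0.238, 0], "rotation": [0, 0, -0.1926], "claw": 1}, {"delta_pos": [0.669, -0.238, 0], "rotation": [0, 0, -0.1926], "claw": 1}, {"delta_pos": [0.669, -0.238, 0], "rotation": [0, 0, -0.1926], "claw": 1}, {"delta_pos": [0.669, -0.238, 0], "rotation": [0, 0, -0.1926], "claw": 1}, {"delta_pos": [0.669, -0.238, 0.1], "rotation": [0, 0, -0.1926], "claw": 1}, {"delta_pos": [0.669, -0.238, 0.1], "rotation": [0, 0, -0.1926], "claw": 1}, {"delta_pos": [0.669, -0.238, 0.1], "rotation": [0, 0, -0.1926], "claw": 1}, {"delta_pos": [0.669, -0.238, 0.1], "rotation": [0, 0, -0.1926], "claw": 1}, {"delta_pos": [0.669, -0.238, 0.1], "rotation": [0, 0, -0.1926], "claw": 1}])

```text
clock: 2.05
position: [0.4003, 0.1758, 0.1794]
ee_rot: [[0.068, 0.998, -0.002], [0.998, -0.068, 0.0], [-0.0, -0.002, -1.0]]
ft_force: [-0.2, -0.7, -0.0]
finger_gap: 0.0001
grasp_force: 0.0
```

```bash
python3 - <<'E'
from h import *
s=arm.state();print(np.round(s['joint_pos'],3))
for th,r in((90,38),(80,38),(65,36),(50,36),(35,36),(20,36),(10,38),(0,40),(-3,40)):
    t=np.radians(th);u=np.array([np.sin(t),-np.cos(t)]);n=np.array([np.cos(t),np.sin(t)])
    h=11*abs(np.cos(t))+14.5*abs(np.sin(t)); c=np.array([-92,60])+r*u+(4.5+h)*n
    print(th,np.round(c),delta(cw(*c,93),down(86)))
shot('wrist','w1')
E
```

```text
[ 2.270e-01  1.400e-01 -3.560e-01  1.077e+00  1.000e-03  1.865e+00]
90 [-54.  79.] ([-0.0061, 0.0259, 0.1728], [-0.0007, 0.0, 0.0006])
80 [-51.  74.] ([-0.0001, 0.0363, 0.1727], [-0.0007, 0.0, 0.0006])
65 [-50.  65.] ([0.0019, 0.0539, 0.1727], [-0.0007, 0.0, 0.0006])
50 [-50.  54.] ([0.0021, 0.0754, 0.1727], [-0.0007, 0.0, 0.0006])
35 [-53.  43.] ([-0.0052, 0.0978, 0.1726], [-0.0007, 0.0, 0.0006])
20 [-61.  33.] ([-0.0205, 0.118, 0.1726], [-0.0007, 0.0, 0.0006])
10 [-68.  26.] ([-0.034, 0.1325, 0.1725], [-0.0007, 0.0, 0.0006])
0 [-76.  20.] ([-0.0514, 0.1438, 0.1725], [-0.0007, 0.0, 0.0006])
-3 [-78.  19.] ([-0.0541, 0.1454, 0.1725], [-0.0007, 0.0, 0.0006])
```

View pics/w1.png

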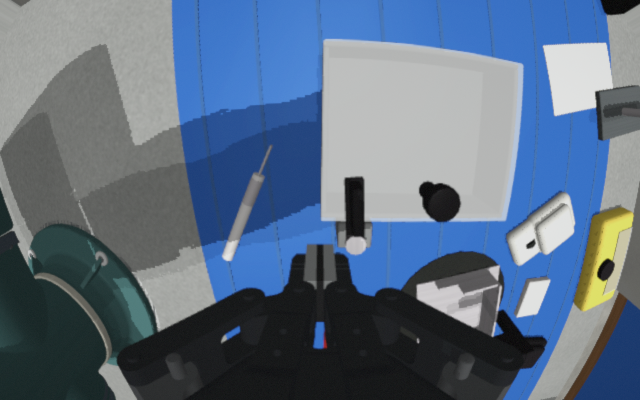

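```bash
python3 - <<'E'
from h import *
print(plane('wrist',441,202,.1215),cw(-45,0,121.5),plane('wrist',356,245,.1125),cw(-92,60,112.5),plane('wrist',354,179,.1125),cw(-31,60,112.5))
E
```

```text
[0.48820149 0.18138031 0.1215    ] [0.49226096 0.17530962 0.1215    ] [0.42589904 0.14829155 0.1125    ] [0.42912856 0.1326095  0.1125    ] [0.42597098 0.19971448 0.1125    ] [0.43338371 0.1934609  0.1125    ]
```

```bash
python3 - <<'E'
from h import *
def tri(a,b):
    o1,d1=ray('top',*a);o2,d2=ray('wrist',*b);s=np.linalg.lstsq(np.stack([d1,-d2],1),o2-o1,rcond=None)[0]
    p,q=o1+s[0]*d1,o2+s[1]*d2; return np.round((p+q)/2,4),np.round((p-q)*1000,1)
print('knob',tri((234.8,230.2),(441,202)));print('pivot',tri((253.6,259.4),(356,245)));print('fintip',tri((228.8,258.2),(354,179)))
print('corner',tri((256,196.2),(507,220)),tri((247.2,271),(322,220)),tri((183.2,264.2),(325,40)),tri((193.2,189.8),(522,65)))
print(ray('wrist',356,245))
E
```

```text
knob (array([0.4923, 0.1786, 0.1129]), array([1.2, 0.7, 0.2]))
pivot (array([0.4283, 0.1362, 0.0886]), array([0.2, 0. , 0. ]))
fintip (array([0.4289, 0.1936, 0.0884]), array([1.3, 0.2, 0.1]))
corner (array([0.5796, 0.1405, 0.077 ]), array([-2.4, -2.3, -0.7])) (array([0.4009, 0.1527, 0.068 ]), array([ 0.5, -0. , -0. ])) (array([0.4134, 0.309 , 0.0506]), array([-0.9, -0.3, -0.1])) (array([0.5893, 0.2893, 0.078 ]), array([0.1, 0.6, 0.2]))
(array([0.40592107, 0.25411596, 0.32229458]), array([ 0.08471657, -0.44874829, -0.88963368]))
```

```bash
sed -i 's/CC=np.array(\[.4954,.2202\])/CC=np.array([.4950,.2224])/' h.py; python3 - <<'E'
from h import *
for th,r in((90,38),(80,38),(65,36),(50,36),(35,36),(20,36),(10,38),(0,40),(-3,40)):
    t=np.radians(th);u=np.array([np.sin(t),-np.cos(t)]);n=np.array([np.cos(t),np.sin(t)])
    h=11*abs(np.cos(t))+14.5*abs(np.sin(t)); c=np.array([-92,60])+r*u+(4.5+h)*n
    print(th,np.round(c),delta(cw(*c,94))[0])
E
```

```text
90 [-54.  79.] [0.0019, 0.0258, 0.1721]
80 [-51.  74.] [0.008, 0.0362, 0.172]
65 [-50.  65.] [0.01, 0.0538, 0.172]
50 [-50.  54.] [0.0102, 0.0753, 0.172]
35 [-53.  43.] [0.0029, 0.0977, 0.1719]
20 [-61.  33.] [-0.0124, 0.1179, 0.1719]
10 [-68.  26.] [-0.0258, 0.1324, 0.1719]
0 [-76.  20.] [-0.0432, 0.1437, 0.1719]
-3 [-78.  19.] [-0.046, 0.1453, 0.1719]
```

Call:
drive_tool(series=[{"delta_pos": [0.002, 0, 0.09], "rotation": [0, 0, 0], "claw": 1}, {"delta_pos": [0.002, 0, 0.172], "rotation": [0, 0, 0], "claw": 1}, {"delta_pos": [0.002, 0, 0.172], "rotation": [0, 0, 0], "claw": 1}, {"delta_pos": [0.003, 0.026, 0.172], "rotation": [0, 0, 0], "claw": 1}, {"delta_pos": [0.008, 0.036, 0.172], "rotation": [0, 0, 0], "claw": 1}, {"delta_pos": [0.01, 0.054, 0.172], "rotation": [0, 0, 0], "claw": 1}, {"delta_pos": [0.01, 0.075, 0.172], "rotation": [0, 0, 0], "claw": 1}, {"delta_pos": [0.003, 0.098, 0.172], "rotation": [0, 0, 0], "claw": 1}, {"delta_pos": [-0.012, 0.118, 0.172], "rotation": [0, 0, 0], "claw": 1}, {"delta_pos": [-0.026, 0.132, 0.172], "rotation": [0, 0, 0], "claw": 1}, {"delta_pos": [-0.043, 0.144, 0.172], "rotation": [0, 0, 0], "claw": 1}, {"delta_pos": [-0.046, 0.145, 0.172], "rotation": [0, 0, 0], "claw": 1}])

```text
clock: 3.3
position: [0.4706, 0.1446, 0.0954]
ee_rot: [[0.071, 0.998, 0.001], [0.998, -0.071, -0.0], [-0.0, 0.001, -1.0]]
ft_force: [0.7, 1.5, -1.3]
finger_gap: -0.0001
grasp_force: 1.0
```

```bash
python3 - <<'E'
from h import *
im=shot('side','s1');cv2.imwrite('pics/s1c.png',cv2.resize(im[220:370,190:400],None,fx=2.5,fy=2.5))
print(delta(cw(-60,24,170))[0])
E
```

```text
[0.0382, -0.0095, -0.1492]
```

View pics/s1c.png

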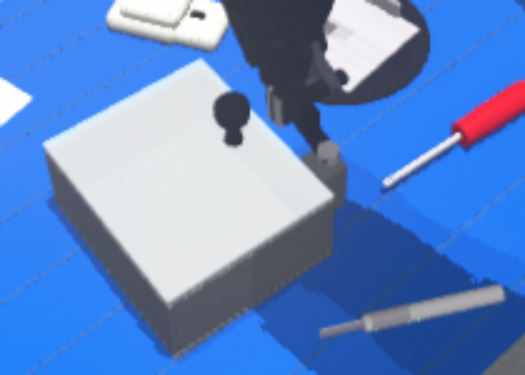

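The crop shows the turnbutton swung along the case edge, with the knob free. Next is the knob.

Call:
drive_tool(series=[{"delta_pos": [0.004, 0, -0.08], "rotation": [0, 0, 0], "claw": 0.5}, {"delta_pos": [0.004, 0, -0.15], "rotation": [0, 0, 0], "claw": 0}, {"delta_pos": [0.004, 0, -0.15], "rotation": [0, 0, 0], "claw": 0}, {"delta_pos": [0.004, 0, -0.15], "rotation": [0, 0, 0], "claw": 0}])

```text
clock: 3.75
position: [0.47, 0.1477, 0.1707]
ee_rot: [[0.069, 0.998, 0.002], [0.998, -0.069, -0.0], [-0.0, 0.002, -1.0]]
ft_force: [-0.8, 0.5, -0.8]
finger_gap: 0.0579
grasp_force: 0.0
```

```bash
python3 - <<'E'
from h import *
print(np.round(delta(cw(-45,0,94.5),down(86)),4).tolist(), np.round(cw(-45,0,94.5),4))
E
```

```text
[[0.0626, 0.0393, 0.1525], [0.0005, 0.0, 0.0001]] [0.4919 0.1775 0.0945]
```

Call:
drive_tool(series=[{"delta_pos": [0.063, 0.04, 0], "rotation": [0, 0, 0], "claw": 0}, {"delta_pos": [0.063, 0.04, 0], "rotation": [0, 0, 0], "claw": 0}, {"delta_pos": [0.063, 0.04, 0.08], "rotation": [0, 0, 0], "claw": 0}, {"delta_pos": [0.063, 0.04, 0.152], "rotation": [0, 0, 0], "claw": 0}, {"delta_pos": [0.063, 0.04, 0.152], "rotation": [0, 0, 0], "claw": 0}, {"delta_pos": [0.063, 0.04, 0.152], "rotation": [0, 0, 0], "claw": 1}, {"delta_pos": [0.063, 0.04, 0.152], "rotation": [0, 0, 0], "claw": 1}, {"delta_pos": [0.063, 0.04, 0.152], "rotation": [0, 0, 0], "claw": 1}, {"delta_pos": [0.063, 0.04, 0.152], "rotation": [0, 0, 0], "claw": 1}, {"delta_pos": [0.063, 0.04, 0.152], "rotation": [0, 0, 0], "claw": 1}], grip_force=25)

```text
clock: 4.75
position: [0.4914, 0.1779, 0.0954]
ee_rot: [[0.069, 0.998, 0.0], [0.998, -0.069, 0.0], [0.0, 0.0, -1.0]]
ft_force: [-8.0, 0.1, 13.3]
finger_gap: 0.027
grasp_force: 23.7
```

```bash
python3 - <<'E'
from h import *
s=arm.state();print(s['finger_gap'],s['grasp_force'])
p0=np.array([-45,94.5])
for th in (5,12,20,28,36,44,52,60,68,76,84,90,95,98):
    t=np.radians(th); x=75-120*np.cos(t)+43*np.sin(t); z=70.5+120*np.sin(t)+43*np.cos(t)
    print(th,np.round(np.array([x+45,0,-(z-113.5)])/500,3).tolist())
E
```

```text
0.027026759300241777 23.716160394251347
5 [0.008, 0.0, -0.021]
12 [0.023, 0.0, -0.048]
20 [0.044, 0.0, -0.077]
28 [0.068, 0.0, -0.103]
36 [0.096, 0.0, -0.125]
44 [0.127, 0.0, -0.143]
52 [0.16, 0.0, -0.156]
60 [0.194, 0.0, -0.165]
68 [0.23, 0.0, -0.169]
76 [0.265, 0.0, -0.168]
84 [0.3, 0.0, -0.162]
90 [0.326, 0.0, -0.154]
95 [0.347, 0.0, -0.146]
98 [0.359, 0.0, -0.14]
```

Call:
drive_tool(series=[{"delta_pos": [0.008, 0, -0.021], "rotation": [0, 0, 0], "claw": 1}, {"delta_pos": [0.023, 0, -0.048], "rotation": [0, 0, 0], "claw": 1}, {"delta_pos": [0.044, 0, -0.077], "rotation": [0, 0, 0], "claw": 1}, {"delta_pos": [0.068, 0, -0.103], "rotation": [0, 0, 0], "claw": 1}, {"delta_pos": [0.096, 0, -0.125], "rotation": [0, 0, 0], "claw": 1}, {"delta_pos": [0.127, 0, -0.143], "rotation": [0, 0, 0], "claw": 1}, {"delta_pos": [0.127, 0, -0.143], "rotation": [0, 0, 0], "claw": 1}])

```text
clock: 5.45
position: [0.4967, 0.2423, 0.1675]
ee_rot: [[0.068, 0.998, 0.002], [0.998, -0.068, 0.0], [0.0, 0.002, -1.0]]
ft_force: [-3.9, -6.5, 11.7]
finger_gap: 0.027
grasp_force: 27.0
```

```bash
python3 - <<'E'
from h import *
for th in (44,52,60,68,76,84,90,95,98):
    t=np.radians(th); x=75-120*np.cos(t)+43*np.sin(t); z=70.5+120*np.sin(t)+43*np.cos(t)
    print(th,np.round(delta(cw(x,0,z-19))[0],3).tolist())
E
```

```text
44 [-0.003, -0.001, 0.003]
52 [0.03, -0.0, -0.01]
60 [0.065, -0.0, -0.019]
68 [0.1, -0.0, -0.023]
76 [0.136, -0.0, -0.022]
84 [0.171, -0.0, -0.016]
90 [0.196, -0.0, -0.008]
95 [0.217, -0.0, 0.0]
98 [0.229, -0.0, 0.006]
```

Call:
drive_tool(series=[{"delta_pos": [0.03, 0, -0.01], "rotation": [0, 0, 0], "claw": 1}, {"delta_pos": [0.065, 0, -0.019], "rotation": [0, 0, 0], "claw": 1}, {"delta_pos": [0.1, 0, -0.023], "rotation": [0, 0, 0], "claw": 1}, {"delta_pos": [0.136, 0, -0.022], "rotation": [0, 0, 0], "claw": 1}, {"delta_pos": [0.171, 0, -0.016], "rotation": [0, 0, 0], "claw": 1}, {"delta_pos": [0.196, 0, -0.008], "rotation": [0, 0, 0], "claw": 1}, {"delta_pos": [0.217, 0, 0], "rotation": [0, 0, 0], "claw": 1}, {"delta_pos": [0.23, 0, 0.006], "rotation": [0, 0, 0], "claw": 1}, {"delta_pos": [0.23, 0, 0.006], "rotation": [0, 0, 0], "claw": 1}, {"delta_pos": [0.23, 0, 0.006], "rotation": [0, 0, 0], "claw": 0}, {"delta_pos": [0.23, 0, 0.006], "rotation": [0, 0, 0], "claw": 0}, {"delta_pos": [0.23, 0, 0.006], "rotation": [0, 0, 0], "claw": 0}])

```text
clock: 6.65
position: [0.5041, 0.3554, 0.1627]
ee_rot: [[0.07, 0.998, -0.0], [0.998, -0.07, -0.0], [-0.0, -0.0, -1.0]]
ft_force: [-0.3, 1.4, 0.0]
finger_gap: 0.0699
grasp_force: 0.0
```

Call:
drive_tool(series=[{"delta_pos": [0, 0, 0], "rotation": [0, 0, 0], "claw": 0}, {"delta_pos": [0, 0, 0], "rotation": [0, 0, 0], "claw": 0}, {"delta_pos": [0, 0, -0.1], "rotation": [0, 0, 0], "claw": 0}, {"delta_pos": [0, 0, -0.2], "rotation": [0, 0, 0], "claw": 0}, {"delta_pos": [0, 0, -0.26], "rotation": [0, 0, 0], "claw": 0}, {"delta_pos": [0, 0, -0.26], "rotation": [0, 0, 0], "claw": 0}])

```text
clock: 7.25
position: [0.5053, 0.3563, 0.297]
ee_rot: [[0.069, 0.998, 0.006], [0.998, -0.069, 0.003], [0.003, 0.005, -1.0]]
ft_force: [0.5, 0.1, -0.6]
finger_gap: 0.0853
grasp_force: 0.0
```

```bash
python3 - <<'E'
from h import *
shot('side','s2'); shot('top','t2')
s=arm.state();print(np.round(s['joint_pos'],3))
E
```

```text
[ 0.482  0.425  0.364  1.51  -0.     2.123]
```

View pics/s2.png

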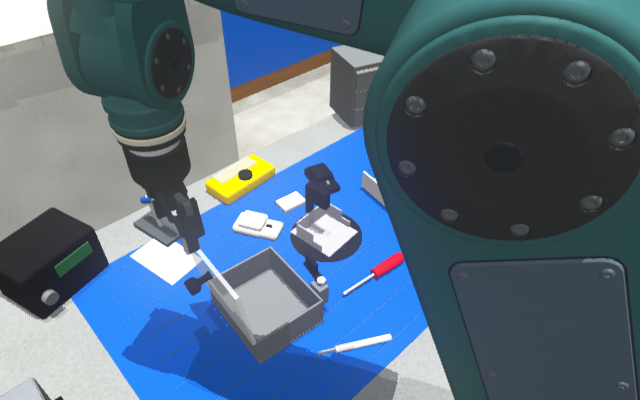

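```bash
python3 - <<'E'
from h import *
print(delta([.591,-.013,.26],down(186)))
im=cv2.imread('pics/t2.png');cv2.imwrite('pics/t2c.png',cv2.resize(im[165:305,170:480],(775,350),interpolation=cv2.INTER_CUBIC))
E
```

```text
([-0.724, 0.2238, 0.0657], [0.0003, 0.0001, -0.5554])
```

View pics/t2c.png

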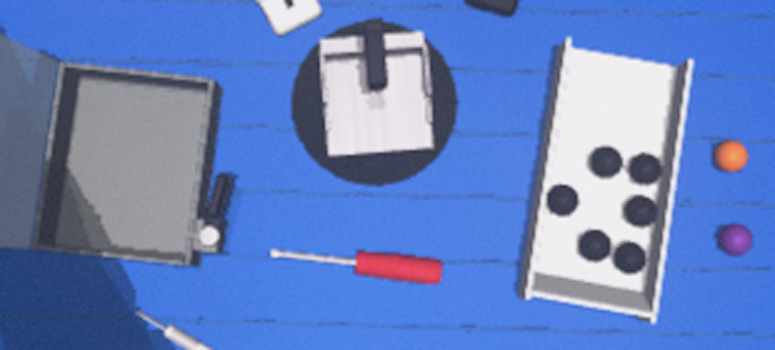

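The lid is open, the turnbutton is clear, and the scoop is still at the same place, with its grip top at crop (376,55).

Call:
drive_tool(series=[{"delta_pos": [-0.1, 0.03, 0], "rotation": [0, 0, -0.05], "claw": 0}, {"delta_pos": [-0.2, 0.06, 0], "rotation": [0, 0, -0.1], "claw": 0}, {"delta_pos": [-0.3, 0.09, 0], "rotation": [0, 0, -0.15], "claw": 0}, {"delta_pos": [-0.4, 0.12, 0], "rotation": [0, 0, -0.2], "claw": 0}, {"delta_pos": [-0.5, 0.15, 0], "rotation": [0, 0, -0.25], "claw": 0}, {"delta_pos": [-0.6, 0.19, 0], "rotation": [0, 0, -0.3], "claw": 0}, {"delta_pos": [-0.724, 0.224, 0.06], "rotation": [0, 0, -0.34], "claw": 0}, {"delta_pos": [-0.724, 0.224, 0.06], "rotation": [0, 0, -0.38], "claw": 0}, {"delta_pos": [-0.724, 0.224, 0.06], "rotation": [0, 0, -0.42], "claw": 0}, {"delta_pos": [-0.724, 0.224, 0.06], "rotation": [0, 0, -0.46], "claw": 0}, {"delta_pos": [-0.724, 0.224, 0.06], "rotation": [0, 0, -0.5], "claw": 0}, {"delta_pos": [-0.724, 0.224, 0.06], "rotation": [0, 0, -0.54], "claw": 0}])

```text
clock: 8.55
position: [0.5902, -0.0133, 0.2612]
ee_rot: [[-0.998, -0.062, -0.003], [-0.062, 0.998, 0.0], [0.002, 0.001, -1.0]]
ft_force: [-1.0, 0.3, -0.6]
finger_gap: 0.0853
grasp_force: 0.0
```

```bash
python3 - <<'E'
from h import *
im=shot('wrist','w2'); s=arm.state();print(s['position'],np.round(s['joint_pos'],3))
for p in [(.566,-.015,.128),(.616,-.011,.128),(.591,-.013,.105)]: print(proj('wrist',p))
E
```

```text
[ 0.59025476 -0.01314247  0.26130288] [-0.16   0.375  0.2    1.398  0.    -0.229]
(np.float64(318.0503308276584), np.float64(162.91946169950097))
(np.float64(318.6952557694711), np.float64(214.91264655105925))
(np.float64(318.460986632397), np.float64(183.20719284625744))
```

View pics/w2.png

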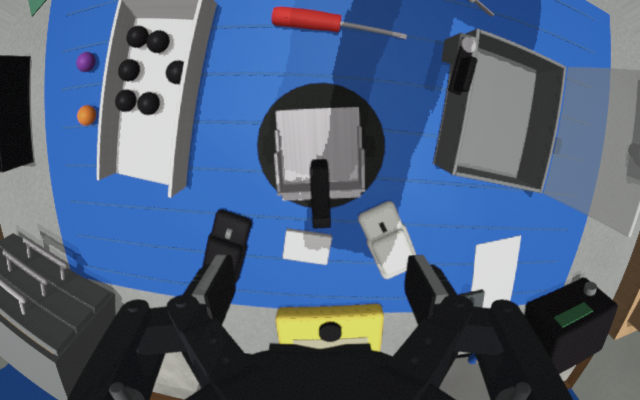

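Call:
drive_tool(series=[{"delta_pos": [0, 0, 0.1], "rotation": [0, 0, 0], "claw": 0}, {"delta_pos": [0, 0, 0.2], "rotation": [0, 0, 0], "claw": 0}, {"delta_pos": [0, 0, 0.27], "rotation": [0, 0, 0], "claw": 0}, {"delta_pos": [0, 0, 0.32], "rotation": [0, 0, 0], "claw": 0}, {"delta_pos": [0, 0, 0.352], "rotation": [0, 0, 0], "claw": 0}, {"delta_pos": [0, 0, 0.352], "rotation": [0, 0, 0], "claw": 0}, {"delta_pos": [0, 0, 0.352], "rotation": [0, 0, 0], "claw": 1}, {"delta_pos": [0, 0, 0.352], "rotation": [0, 0, 0], "claw": 1}, {"delta_pos": [0, 0, 0.352], "rotation": [0, 0, 0], "claw": 1}, {"delta_pos": [0, 0, 0.352], "rotation": [0, 0, 0], "claw": 1}, {"delta_pos": [0, 0, 0.352], "rotation": [0, 0, 0], "claw": 1}, {"delta_pos": [0, 0, 0.352], "rotation": [0, 0, 0], "claw": 1}], grip_force=100)

```text
clock: 9.8
position: [0.5914, -0.0132, 0.0875]
ee_rot: [[-0.998, -0.056, 0.001], [-0.056, 0.998, -0.0], [-0.001, -0.0, -1.0]]
ft_force: [-0.6, -0.5, 6.8]
finger_gap: 0.0171
grasp_force: 97.9
```

Call:
drive_tool(series=[{"delta_pos": [0, 0, 0], "rotation": [0, 0, 0], "claw": 1}, {"delta_pos": [0, 0, 0], "rotation": [0, 0, 0], "claw": 1}], grip_force=100)

```text
clock: 10.0
position: [0.5913, -0.0132, 0.0875]
ee_rot: [[-0.998, -0.056, 0.001], [-0.056, 0.998, -0.0], [-0.001, -0.0, -1.0]]
ft_force: [-1.9, -0.8, 5.3]
finger_gap: 0.0169
grasp_force: 97.9
```

```bash
python3 - <<'E'
from h import *
s=arm.state();print({k:np.round(s[k],4).tolist() for k in('position','ee_rot','ft_force','finger_gap','grasp_force','torque')})
im=shot('side','s3'); hsv=cv2.cvtColor(im,cv2.COLOR_BGR2HSV)
im=shot('top','t3');cv2.imwrite('pics/t3c.png',cv2.resize(im[150:290,280:450],None,fx=4,fy=4,interpolation=cv2.INTER_CUBIC))
E
```

```text
{'position': [0.5913, -0.0132, 0.0875], 'ee_rot': [[-0.9984, -0.0561, 0.0014], [-0.0561, 0.9984, -0.0003], [-0.0014, -0.0004, -1.0]], 'ft_force': [-1.8524, -0.7605, 5.3266], 'finger_gap': 0.0169, 'grasp_force': 97.9304, 'torque': [0.0052, 0.135, 0.0292]}
```

```bash
python3 - <<'E'
from h import *
im=cv2.imread('pics/t2.png'); hsv=cv2.cvtColor(im,cv2.COLOR_BGR2HSV)
L=[];Rr=[];F=[]
for v in range(195,280,5):
    blue=(hsv[v,:,1]>110)
    u=np.arange(370,470); b=blue[u]
    # tray span: nonblue run containing 415
    i=45
    l=i
    while not b[l]: l-=1
    r=i
    while not b[r]: r+=1
    L.append(plane('top',u[l]+.5,v,0.0)[:2]); L2=plane('top',u[l]+.5,v,.058)[:2]; Rr.append(plane('top',u[r]-.5,v,.058)[:2])
    if v in(200,230,260): print(v,u[l],u[r],im[v,u[l]-1:u[l]+12].sum(1)//3, im[v,u[r]-14:u[r]+1].sum(1)//3)
for n,P in(('left z0',L),('right z58',Rr)):
    P=np.array(P)*1000; k=np.polyfit(P[:,0],P[:,1],1); print(n,np.degrees(np.arctan(k[0])),np.polyval(k,[400,500,600]),np.std(P[:,1]-np.polyval(k,P[:,0])))
print([np.round(tw(x,0,0)*1000,1) for x in(0,100,200)])
E
```

```text
200 390 446 [101  97  97 101 204 239 228 230 239 238 238 239 238] [239 239 240 239 239 219 182 143 101 100  99 158 225 208 148]
230 385 442 [106 101  97 104 169 227 232 235 239 238 238 239 239] [ 71  73  73  66  71  89 133 129 101  97  99 204 238 196 136]
260 380 438 [101  98  99 101 132 216 233 236 239 240 239 239 238] [238 240 239 239 237 219 148 104  98 102  99 205 230 186 143]
left z0 -9.067449298741929 [-163.99180386 -179.95094479 -195.91008573] 0.7249379874028171
right z58 -8.757477249382811 [-292.40258274 -307.80741454 -323.21224633] 0.6913175701452882
[array([ 393.5, -228. ,    0. ]), array([ 492.3, -243.1,    0. ]), array([ 591.2, -258.3,    0. ])]
```

View pics/t3c.png

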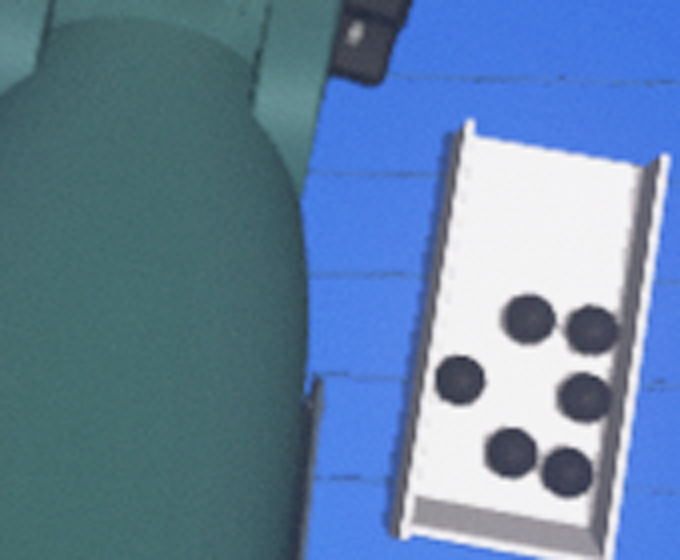

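```bash
sed -i 's/TY=np.radians(-8.7); TL=np.array(\[.3935,-.228\])/TY=np.radians(-8.8); TL=np.array([.3925,-.2273])/' h.py; python3 - <<'E'
from h import *
print(delta(tw(246,0,184.5),down(171.2)), tw(246,0,184.5))
E
```

```text
([-0.0604, -0.5077, -0.1937], [-0.0001, 0.0004, 0.0667]) [ 0.63560418 -0.26493452  0.1845    ]
```

Call:
drive_tool(series=[{"delta_pos": [0, 0, -0.05], "rotation": [0, 0, 0], "claw": 1}, {"delta_pos": [0, 0, -0.12], "rotation": [0, 0, 0], "claw": 1}, {"delta_pos": [0, 0, -0.194], "rotation": [0, 0, 0], "claw": 1}, {"delta_pos": [0, -0.06, -0.194], "rotation": [0, 0, 0], "claw": 1}, {"delta_pos": [-0.02, -0.14, -0.194], "rotation": [0, 0, 0.03], "claw": 1}, {"delta_pos": [-0.03, -0.22, -0.194], "rotation": [0, 0, 0.067], "claw": 1}, {"delta_pos": [-0.04, -0.3, -0.194], "rotation": [0, 0, 0.067], "claw": 1}, {"delta_pos": [-0.05, -0.38, -0.194], "rotation": [0, 0, 0.067], "claw": 1}, {"delta_pos": [-0.06, -0.45, -0.194], "rotation": [0, 0, 0.067], "claw": 1}, {"delta_pos": [-0.06, -0.508, -0.194], "rotation": [0, 0, 0.067], "claw": 1}, {"delta_pos": [-0.06, -0.508, -0.194], "rotation": [0, 0, 0.067], "claw": 1}, {"delta_pos": [-0.06, -0.508, -0.194], "rotation": [0, 0, 0.067], "claw": 1}])

```text
clock: 11.3
position: [0.6348, -0.2653, 0.1833]
ee_rot: [[-0.988, 0.155, -0.001], [0.155, 0.988, 0.001], [0.001, 0.0, -1.0]]
ft_force: [0.1, 0.9, -2.0]
finger_gap: 0.017
grasp_force: 97.2
```

```bash
python3 - <<'E'
from h import *
s=arm.state();print({k:np.round(s[k],4).tolist() for k in('joint_pos','ft_force','finger_gap','grasp_force')})
a=shot('top','t4');b=shot('wrist','w4')
c=cv2.resize(a[150:310,340:480],None,fx=3.5,fy=3.5,interpolation=cv2.INTER_CUBIC)
d=cv2.resize(b,None,fx=.45,fy=.45)
o=np.zeros((c.shape[0],c.shape[1]+d.shape[1],3),'uint8');o[:,:c.shape[1]]=c;o[:d.shape[0],c.shape[1]:]=d;cv2.imwrite('pics/m4.png',o);print(o.shape)
print(delta(tw(246,0,100),down(171.2)))
E
```

```text
{'joint_pos': [-0.5143, 0.5679, 0.3196, 1.3234, 0.0002, -0.3588], 'ft_force': [0.0775, 0.9036, -2.0039], 'finger_gap': 0.017, 'grasp_force': 97.152}
(560, 778, 3)
([-0.0015, -0.0014, 0.1676], [0.0001, -0.0001, -0.0])
```

View pics/m4.png

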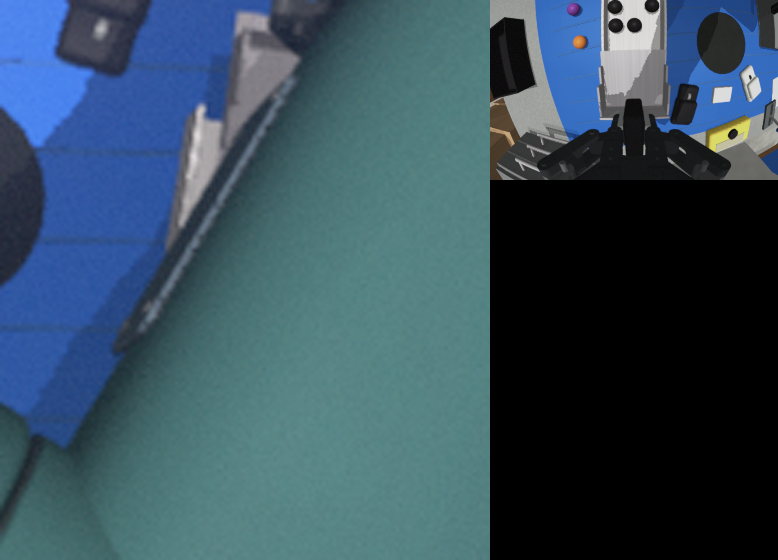

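The scoop is level and lines up with the trough. Lowering it.

Call:
drive_tool(series=[{"delta_pos": [-0.0015, -0.001, 0.05], "rotation": [0, 0, 0], "claw": 1}, {"delta_pos": [-0.0015, -0.001, 0.09], "rotation": [0, 0, 0], "claw": 1}, {"delta_pos": [-0.0015, -0.001, 0.12], "rotation": [0, 0, 0], "claw": 1}, {"delta_pos": [-0.0015, -0.001, 0.145], "rotation": [0, 0, 0], "claw": 1}, {"delta_pos": [-0.0015, -0.001, 0.16], "rotation": [0, 0, 0], "claw": 1}, {"delta_pos": [-0.0015, -0.001, 0.168], "rotation": [0, 0, 0], "claw": 1}, {"delta_pos": [-0.0015, -0.001, 0.168], "rotation": [0, 0, 0], "claw": 1}, {"delta_pos": [-0.0015, -0.001, 0.168], "rotation": [0, 0, 0], "claw": 1}])

```text
clock: 12.2
position: [0.636, -0.2657, 0.1004]
ee_rot: [[-0.988, 0.154, 0.001], [0.154, 0.988, -0.0], [-0.001, -0.0, -1.0]]
ft_force: [-0.1, -0.1, -1.7]
finger_gap: 0.0167
grasp_force: 97.3
```

```bash
python3 - <<'E'
from h import *
s=arm.state();print({k:np.round(s[k],4).tolist() for k in('position','ft_force','torque','grasp_force')})
b=shot('wrist','w5');cv2.imwrite('pics/w5c.png',cv2.resize(b[0:300,180:480],None,fx=1.8,fy=1.8))
print(delta(tw(246,0,100),down(171.2)))
for p in(tw(0,58,14),tw(0,-58,14),tw(170,58,14),tw(170,-58,14)):print(np.round(proj('wrist',p)))
E
```

```text
{'position': [0.636, -0.2657, 0.1004], 'ft_force': [-0.0723, -0.0953, -1.6894], 'torque': [0.0531, -0.0322, 0.0053], 'grasp_force': 97.3414}
([0.0012, 0.0015, 0.0009], [-0.0001, 0.0003, -0.0002])
[392. -89.]
[246. -89.]
[397. 107.]
[241. 107.]
```

View pics/w5c.png

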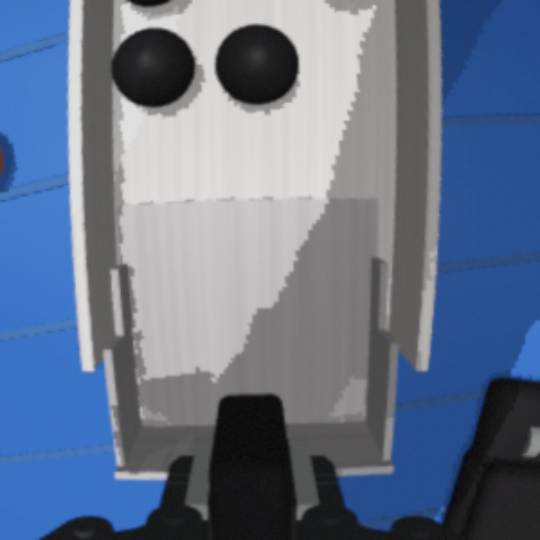

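Call:
drive_tool(series=[{"delta_pos": [0, 0.003, 0.0024], "rotation": [0, 0, 0], "claw": 1}, {"delta_pos": [0.03, 0.003, 0.0024], "rotation": [0, 0, 0], "claw": 1}, {"delta_pos": [0.06, 0.003, 0.0024], "rotation": [0, 0, 0], "claw": 1}, {"delta_pos": [0.09, 0.003, 0.0024], "rotation": [0, 0, 0], "claw": 1}, {"delta_pos": [0.115, 0.003, 0.0024], "rotation": [0, 0, 0], "claw": 1}, {"delta_pos": [0.14, 0.003, 0.0024], "rotation": [0, 0, 0], "claw": 1}, {"delta_pos": [0.165, 0.003, 0.0024], "rotation": [0, 0, 0], "claw": 1}, {"delta_pos": [0.185, 0.003, 0.0024], "rotation": [0, 0, 0], "claw": 1}, {"delta_pos": [0.2, 0.003, 0.0024], "rotation": [0, 0, 0], "claw": 1}, {"delta_pos": [0.2, 0.003, 0.0024], "rotation": [0, 0, 0], "claw": 1}])

```text
clock: 13.25
position: [0.5366, -0.2487, 0.0988]
ee_rot: [[-0.988, 0.154, -0.0], [0.154, 0.988, 0.0], [0.0, 0.0, -1.0]]
ft_force: [0.3, 0.2, -2.2]
finger_gap: 0.0168
grasp_force: 97.2
```

```bash
python3 - <<'E'
from h import *
s=arm.state();print({k:np.round(s[k],4).tolist() for k in('position','ft_force','torque','joint_pos')})
b=shot('wrist','w6');cv2.imwrite('pics/w6c.png',cv2.resize(b[0:300,180:480],None,fx=1.4,fy=1.4))
print(delta(tw(76,0,99.2),down(171.2)))
E
```

```text
{'position': [0.5366, -0.2487, 0.0988], 'ft_force': [0.3084, 0.2372, -2.2331], 'torque': [-0.0188, -0.0256, 0.0318], 'joint_pos': [-0.5717, 0.4432, -0.1402, 0.9875, -0.0, -0.4172]}
([0.1406, -0.0018, -0.0008], [-0.0, 0.0001, -0.0003])
```

View pics/w6c.png

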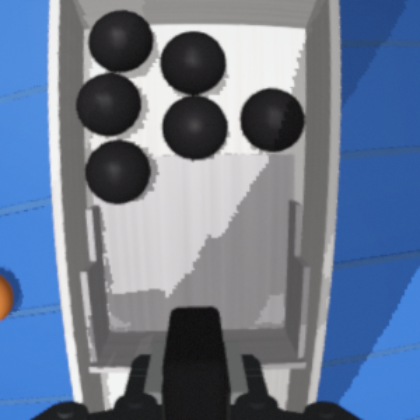

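One ball is already on the pan and the rest are bunching against the near wall. Continuing slowly.

Call:
drive_tool(series=[{"delta_pos": [0.015, -0.001, 0], "rotation": [0, 0, 0], "claw": 1}, {"delta_pos": [0.03, -0.001, 0], "rotation": [0, 0, 0], "claw": 1}, {"delta_pos": [0.045, -0.001, 0], "rotation": [0, 0, 0], "claw": 1}, {"delta_pos": [0.057, -0.001, 0], "rotation": [0, 0, 0], "claw": 1}, {"delta_pos": [0.069, -0.001, 0], "rotation": [0, 0, 0], "claw": 1}, {"delta_pos": [0.081, -0.001, 0], "rotation": [0, 0, 0], "claw": 1}, {"delta_pos": [0.093, -0.001, 0], "rotation": [0, 0, 0], "claw": 1}, {"delta_pos": [0.104, -0.001, 0], "rotation": [0, 0, 0], "claw": 1}, {"delta_pos": [0.114, -0.001, 0], "rotation": [0, 0, 0], "claw": 1}, {"delta_pos": [0.124, -0.001, 0], "rotation": [0, 0, 0], "claw": 1}, {"delta_pos": [0.132, -0.001, 0], "rotation": [0, 0, 0], "claw": 1}, {"delta_pos": [0.132, -0.001, 0], "rotation": [0, 0, 0], "claw": 1}])

```text
clock: 14.5
position: [0.4712, -0.2389, 0.0986]
ee_rot: [[-0.988, 0.154, -0.001], [0.154, 0.988, 0.0], [0.001, 0.0, -1.0]]
ft_force: [0.7, -1.7, -3.6]
finger_gap: 0.0171
grasp_force: 97.0
```

```bash
python3 - <<'E'
from h import *
s=arm.state();print({k:np.round(s[k],4).tolist() for k in('position','ft_force','torque','joint_pos')})
b=shot('wrist','w7');cv2.imwrite('pics/w7c.png',cv2.resize(b[0:300,180:480],None,fx=1.4,fy=1.4))
print(delta(tw(76,0,99.2),down(171.2)))
E
```

```text
{'position': [0.4712, -0.2389, 0.0986], 'ft_force': [0.6569, -1.7183, -3.6255], 'torque': [0.022, -0.0976, -0.0227], 'joint_pos': [-0.6235, 0.3461, -0.3035, 0.9218, -0.0002, -0.469]}
([0.0079, -0.001, -0.0012], [0.0, -0.0001, -0.0003])
```

View pics/w7c.png

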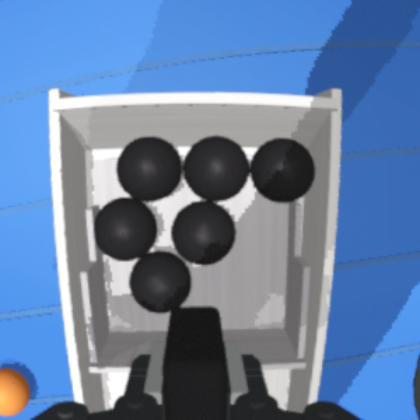

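All six balls are on the pan against the wall. Next I advance about 3 mm more, then tip the lip up about the heel.

Call:
drive_tool(series=[{"delta_pos": [0.003, -0.001, -0.001], "rotation": [0, 0, 0], "claw": 1}, {"delta_pos": [0.006, -0.001, -0.001], "rotation": [0, 0, 0], "claw": 1}, {"delta_pos": [-0.004, -0.001, -0.007], "rotation": [0, 0.025, 0], "claw": 1}, {"delta_pos": [-0.016, -0.001, -0.014], "rotation": [0, 0.05, 0], "claw": 1}, {"delta_pos": [-0.027, -0.001, -0.019], "rotation": [0, 0.075, 0], "claw": 1}, {"delta_pos": [-0.038, -0.001, -0.023], "rotation": [0, 0.1, 0], "claw": 1}, {"delta_pos": [-0.038, -0.001, -0.023], "rotation": [0, 0.1, 0], "claw": 1}, {"delta_pos": [-0.038, -0.001, -0.023], "rotation": [0, 0.1, 0], "claw": 1}, {"delta_pos": [-0.038, -0.001, -0.023], "rotation": [0, 0.1, 0], "claw": 1}, {"delta_pos": [-0.038, -0.001, -0.023], "rotation": [0, 0.1, 0], "claw": 1}])

```text
clock: 15.55
position: [0.4901, -0.2425, 0.1106]
ee_rot: [[-0.94, 0.154, -0.304], [0.147, 0.988, 0.047], [0.307, -0.0, -0.952]]
ft_force: [-0.1, -0.5, -2.6]
finger_gap: 0.0168
grasp_force: 99.8
```

```bash
cat > balls.py <<'E'
from h import *
def blobs(name,tag,box=None):
    im=shot(name,tag); g=cv2.GaussianBlur(cv2.cvtColor(im,cv2.COLOR_BGR2GRAY),(3,3),0)
    c=cv2.HoughCircles(g,cv2.HOUGH_GRADIENT,1,12,param1=90,param2=14,minRadius=10 if name=='wrist' else 4,maxRadius=32 if name=='wrist' else 9)
    out=[]
    for u,v,r in ([] if c is None else c[0]):
        if box and not(box[0]<u<box[2] and box[1]<v<box[3]): continue
        p=im[int(v)-3:int(v)+4,int(u)-3:int(u)+4].mean()
        if p<75: out.append((round(float(u)),round(float(v)),round(float(r)),round(float(p))))
    return out
E
python3 - <<'E'
from balls import *
s=arm.state();print({k:np.round(s[k],4).tolist() for k in('position','ft_force','torque','joint_pos','finger_gap')})
print(blobs('wrist','w8',(200,0,440,260)))
E
```

```text
{'position': [0.4901, -0.2425, 0.1106], 'ft_force': [-0.1493, -0.4677, -2.6035], 'torque': [-0.0136, -0.5845, 0.0171], 'joint_pos': [-0.5467, 0.5754, 0.0783, 1.3639, -0.1179, -0.3747], 'finger_gap': 0.0168}
[(368, 176, 22, 74), (272, 194, 22, 69), (296, 156, 24, 67), (350, 224, 22, 69), (322, 194, 26, 58), (298, 226, 19, 68)]
```

```bash
cat >> h.py <<'E'
def tilt(yaw,deg): return down(yaw)@cv2.Rodrigues(np.array([0,np.radians(deg),0]))[0]
def pour(a,lipy=-5,lipz=90,xc=-12):  # a>0 lip down
    t=np.radians(a); return cw(xc,lipy-(76*np.cos(t)-84.5*np.sin(t)),lipz+76*np.sin(t)+84.5*np.cos(t)), tilt(176,-a)
E
python3 - <<'E'
from h import *
p=np.array(arm.state()['position']); print(delta(p+[0,0,.17])[0])
q,R=pour(-18,-5,150); print(q,delta(q,R))
E
```

```text
[0.1046, -0.0001, -0.3235]
[0.5973033  0.20321695 0.20687898] ([-0.0116, 0.9138, -0.2063], [0.0083, 0.0004, -0.0257])
```

Call:
drive_tool(series=[{"delta_pos": [0.008, 0, -0.025], "rotation": [0, 0, 0], "claw": 1}, {"delta_pos": [0.02, 0, -0.06], "rotation": [0, 0, 0], "claw": 1}, {"delta_pos": [0.038, 0, -0.12], "rotation": [0, 0, 0], "claw": 1}, {"delta_pos": [0.058, 0, -0.18], "rotation": [0, 0, 0], "claw": 1}, {"delta_pos": [0.078, 0, -0.24], "rotation": [0, 0, 0], "claw": 1}, {"delta_pos": [0.094, 0, -0.29], "rotation": [0, 0, 0], "claw": 1}, {"delta_pos": [0.104, 0, -0.32], "rotation": [0, 0, 0], "claw": 1}, {"delta_pos": [0.104, 0, -0.32], "rotation": [0, 0, 0], "claw": 1}])

```text
clock: 16.4
position: [0.4908, -0.2429, 0.2803]
ee_rot: [[-0.941, 0.154, -0.302], [0.147, 0.988, 0.046], [0.305, -0.001, -0.952]]
ft_force: [-0.1, 0.1, -4.2]
finger_gap: 0.0167
grasp_force: 99.8
```

```bash
python3 - <<'E'
from balls import *
s=arm.state();print({k:np.round(s[k],4).tolist() for k in('position','ft_force','joint_pos')})
print(blobs('wrist','w9',(200,0,440,260)))
im=cv2.imread('pics/w9.png')
q,R=pour(-18,-5,150); q[2]=s['position'][2]; print(q,delta(q,R))
E
```

```text
{'position': [0.4908, -0.2429, 0.2803], 'ft_force': [-0.1061, 0.0577, -4.247], 'joint_pos': [-0.5464, 0.528, 0.4555, 1.786, -0.1182, -0.3746]}
[(368, 178, 22, 54), (272, 194, 22, 73), (352, 226, 21, 75), (324, 192, 24, 68)]
[0.5973033  0.20321695 0.28026281] ([-0.0689, 0.914, -0.0261], [0.0081, 0.0006, -0.0257])
```

Call:
drive_tool(series=[{"delta_pos": [0, 0.02, 0], "rotation": [0, 0, 0], "claw": 1}, {"delta_pos": [-0.005, 0.06, 0], "rotation": [0, 0, 0], "claw": 1}, {"delta_pos": [-0.01, 0.12, 0], "rotation": [0, 0, 0], "claw": 1}, {"delta_pos": [-0.015, 0.19, -0.005], "rotation": [0, 0, 0], "claw": 1}, {"delta_pos": [-0.02, 0.26, -0.008], "rotation": [0.001, 0, -0.004], "claw": 1}, {"delta_pos": [-0.025, 0.33, -0.01], "rotation": [0.002, 0, -0.008], "claw": 1}, {"delta_pos": [-0.03, 0.4, -0.012], "rotation": [0.003, 0, -0.01], "claw": 1}, {"delta_pos": [-0.035, 0.47, -0.013], "rotation": [0.004, 0, -0.012], "claw": 1}, {"delta_pos": [-0.04, 0.53, -0.015], "rotation": [0.005, 0, -0.015], "claw": 1}, {"delta_pos": [-0.045, 0.58, -0.016], "rotation": [0.006, 0, -0.017], "claw": 1}, {"delta_pos": [-0.045, 0.6, -0.016], "rotation": [0.006, 0, -0.017], "claw": 1}, {"delta_pos": [-0.045, 0.6, -0.016], "rotation": [0.006, 0, -0.017], "claw": 1}])

```text
clock: 17.65
position: [0.5599, 0.0515, 0.2781]
ee_rot: [[-0.946, 0.096, -0.309], [0.091, 0.995, 0.028], [0.31, -0.001, -0.951]]
ft_force: [0.4, 0.2, -3.3]
finger_gap: 0.0167
grasp_force: 99.8
```

```bash
python3 - <<'E'
from balls import *
s=arm.state();print({k:np.round(s[k],4).tolist() for k in('position','ft_force','joint_pos')})
print(blobs('wrist','w10',(200,0,440,260)))
print('top',blobs('top','t10',(370,170,455,300)))
q,R=pour(-18,-5,150); q[2]=s['position'][2]; print(q,delta(q,R))
E
```

```text
{'position': [0.5599, 0.0515, 0.2781], 'ft_force': [0.4428, 0.2124, -3.3341], 'joint_pos': [-0.0584, 0.5746, 0.5303, 1.8419, 0.0103, 0.0361]}
[(322, 190, 22, 38), (272, 192, 22, 36), (368, 188, 22, 35), (348, 224, 21, 36), (294, 154, 21, 36), (302, 226, 22, 30)]
top []
[0.5973033  0.20321695 0.27814164] ([-0.0424, 0.3127, -0.0134], [0.0022, -0.0003, -0.0086])
```

The scoop holds all six balls and the tray is empty in the top view. Moving over the case.

Call:
drive_tool(series=[{"delta_pos": [-0.003, 0.02, -0.001], "rotation": [0, 0, 0], "claw": 1}, {"delta_pos": [-0.008, 0.07, -0.003], "rotation": [0, 0, 0], "claw": 1}, {"delta_pos": [-0.016, 0.13, -0.006], "rotation": [0.001, 0, -0.003], "claw": 1}, {"delta_pos": [-0.025, 0.2, -0.009], "rotation": [0.001, 0, -0.006], "claw": 1}, {"delta_pos": [-0.035, 0.26, -0.012], "rotation": [0.002, 0, -0.009], "claw": 1}, {"delta_pos": [-0.04, 0.3, -0.013], "rotation": [0.002, 0, -0.009], "claw": 1}, {"delta_pos": [-0.042, 0.313, -0.013], "rotation": [0.002, 0, -0.009], "claw": 1}, {"delta_pos": [-0.042, 0.313, -0.013], "rotation": [0.002, 0, -0.009], "claw": 1}])

```text
clock: 18.55
position: [0.5976, 0.2041, 0.278]
ee_rot: [[-0.949, 0.068, -0.309], [0.065, 0.998, 0.022], [0.309, 0.001, -0.951]]
ft_force: [1.2, -0.2, -3.2]
finger_gap: 0.0168
grasp_force: 99.8
```

```bash
python3 - <<'E'
from h import *
s=arm.state();print(np.round(s['joint_pos'],3))
for a,lz in((-18,150),(-10,125),(-4,105),(0,98),(4,95),(8,93),(12,90),(18,88),(25,86),(32,85),(40,85)):
    q,R=pour(a,-5,lz); print(a,delta(q,R))
E
```

```text
[0.167 0.732 0.841 1.985 0.073 0.224]
-18 ([-0.0436, -0.0021, 0.1354], [0.0002, -0.0001, 0.0005])
-10 ([-0.0341, -0.0021, 0.1634], [0.0003, -0.0446, 0.0005])
-4 ([-0.0261, -0.0021, 0.1892], [0.0003, -0.0779, 0.0005])
0 ([-0.0161, -0.002, 0.1956], [0.0003, -0.1001, 0.0005])
4 ([-0.0033, -0.002, 0.1954], [0.0003, -0.1224, 0.0005])
8 ([0.0106, -0.002, 0.1943], [0.0003, -0.1446, 0.0005])
12 ([0.0241, -0.002, 0.1962], [0.0004, -0.1668, 0.0005])
18 ([0.0464, -0.0019, 0.1963], [0.0004, -0.2001, 0.0004])
25 ([0.0729, -0.0019, 0.1989], [0.0004, -0.239, 0.0004])
32 ([0.0999, -0.0019, 0.203], [0.0004, -0.2779, 0.0004])
40 ([0.1309, -0.0018, 0.2096], [0.0005, -0.3224, 0.0004])
```

Call:
drive_tool(series=[{"delta_pos": [-0.025, -0.002, 0.07], "rotation": [0, 0, 0], "claw": 1}, {"delta_pos": [-0.04, -0.002, 0.13], "rotation": [0, -0.01, 0], "claw": 1}, {"delta_pos": [-0.034, -0.002, 0.163], "rotation": [0, -0.045, 0], "claw": 1}, {"delta_pos": [-0.026, -0.002, 0.189], "rotation": [0, -0.078, 0], "claw": 1}, {"delta_pos": [-0.016, -0.002, 0.195], "rotation": [0, -0.1, 0], "claw": 1}, {"delta_pos": [-0.003, -0.002, 0.195], "rotation": [0, -0.122, 0], "claw": 1}, {"delta_pos": [-0.003, -0.002, 0.195], "rotation": [0, -0.122, 0], "claw": 1}, {"delta_pos": [0.0106, -0.002, 0.194], "rotation": [0, -0.145, 0], "claw": 1}, {"delta_pos": [0.0106, -0.002, 0.194], "rotation": [0, -0.145, 0], "claw": 1}, {"delta_pos": [0.024, -0.002, 0.196], "rotation": [0, -0.167, 0], "claw": 1}, {"delta_pos": [0.024, -0.002, 0.196], "rotation": [0, -0.167, 0], "claw": 1}, {"delta_pos": [0.024, -0.002, 0.196], "rotation": [0, -0.167, 0], "claw": 1}])

```text
clock: 19.75
position: [0.5563, 0.2055, 0.1892]
ee_rot: [[-0.976, 0.069, 0.206], [0.068, 0.998, -0.013], [-0.207, 0.001, -0.978]]
ft_force: [-0.2, 0.5, -2.6]
finger_gap: 0.0169
grasp_force: 100.0
```

```bash
python3 - <<'E'
from balls import *
s=arm.state();print({k:np.round(s[k],4).tolist() for k in('position','ft_force','joint_pos')})
for a,lz in((12,90),(18,88),(25,86),(32,85),(40,85)):
    q,R=pour(a,-5,lz); print(a,delta(q,R))
print(blobs('wrist','w11',(200,0,440,260)))
E
```

```text
{'position': [0.5563, 0.2055, 0.1892], 'ft_force': [-0.2048, 0.5049, -2.6023], 'joint_pos': [0.2471, 0.2633, -0.189, 0.92, -0.0631, 0.3102]}
12 ([0.0013, 0.0012, 0.0012], [0.0005, -0.0004, 0.0001])
18 ([0.0207, 0.0012, -0.0098], [0.0005, -0.0337, 0.0001])
25 ([0.0449, 0.0012, -0.0207], [0.0005, -0.0726, 0.0])
32 ([0.0704, 0.0012, -0.0307], [0.0005, -0.1115, 0.0])
40 ([0.1006, 0.0013, -0.0404], [0.0005, -0.156, -0.0])
[(306, 50, 19, 30), (298, 32, 17, 27), (370, 24, 17, 27), (334, 26, 18, 27), (344, 48, 18, 29), (274, 48, 18, 29), (208, 58, 12, 16)]
```

Call:
drive_tool(series=[{"delta_pos": [0.02, 0.001, -0.01], "rotation": [0, -0.034, 0], "claw": 1}, {"delta_pos": [0.045, 0.001, -0.021], "rotation": [0, -0.072, 0], "claw": 1}, {"delta_pos": [0.07, 0.001, -0.031], "rotation": [0, -0.11, 0], "claw": 1}, {"delta_pos": [0.07, 0.001, -0.031], "rotation": [0, -0.11, 0], "claw": 1}, {"delta_pos": [0.07, 0.001, -0.031], "rotation": [0, -0.11, 0], "claw": 1}, {"delta_pos": [0.045, 0.001, -0.06], "rotation": [0, -0.072, 0], "claw": 1}, {"delta_pos": [0.02, 0.001, -0.09], "rotation": [0, -0.034, 0], "claw": 1}, {"delta_pos": [-0.04, 0.001, -0.14], "rotation": [0, 0.03, 0], "claw": 1}, {"delta_pos": [-0.04, 0.001, -0.14], "rotation": [0, 0.067, 0], "claw": 1}, {"delta_pos": [-0.04, 0.001, -0.14], "rotation": [0, 0.067, 0], "claw": 1}])

```text
clock: 20.8
position: [0.5635, 0.2057, 0.2642]
ee_rot: [[-0.998, 0.07, 0.007], [0.07, 0.998, 0.003], [-0.007, 0.003, -1.0]]
ft_force: [0.9, 0.1, -2.0]
finger_gap: 0.017
grasp_force: 100.0
```

```bash
python3 - <<'E'
from balls import *
s=arm.state();print({k:np.round(s[k],4).tolist() for k in('position','ee_rot','ft_force','joint_pos')})
for u,v,r,g in blobs('wrist','w12'):
    p=plane('wrist',u,v,.021); d=p[:2]-CC; c=np.array([[np.cos(CY),np.sin(CY)],[-np.sin(CY),np.cos(CY)]])@d*1000
    if np.all(np.abs(c)<120): print(u,v,r,np.round(c))
q=np.array([.591,-.0132,s['position'][2]]); print(delta(q,down(183.2)))
E
```

```text
{'position': [0.5635, 0.2057, 0.2642], 'ee_rot': [[-0.9975, 0.0699, 0.0073], [0.0699, 0.9975, 0.0027], [-0.0071, 0.0032, -1.0]], 'ft_force': [0.9449, 0.1031, -2.028], 'joint_pos': [0.2138, 0.3843, 0.2219, 1.4007, 0.0011, 0.2838]}
308 54 12 [-25.  72.]
372 88 12 [53. 30.]
340 54 13 [14. 72.]
378 50 19 [60. 79.]
286 108 13 [-52.   5.]
238 80 18 [-112.   43.]
372 62 17 [53. 63.]
([-0.0857, -0.4309, -0.0067], [0.0004, -0.003, -0.0406])
```

Call:
drive_tool(series=[{"delta_pos": [-0.01, -0.05, 0], "rotation": [0, 0, 0], "claw": 1}, {"delta_pos": [-0.02, -0.12, 0], "rotation": [0, 0, 0], "claw": 1}, {"delta_pos": [-0.04, -0.2, 0], "rotation": [0, 0, -0.01], "claw": 1}, {"delta_pos": [-0.05, -0.28, 0], "rotation": [0, 0, -0.02], "claw": 1}, {"delta_pos": [-0.07, -0.36, -0.003], "rotation": [0, -0.001, -0.03], "claw": 1}, {"delta_pos": [-0.086, -0.431, -0.006], "rotation": [0, -0.003, -0.04], "claw": 1}, {"delta_pos": [-0.086, -0.431, -0.006], "rotation": [0, -0.003, -0.04], "claw": 1}, {"delta_pos": [-0.086, -0.431, -0.006], "rotation": [0, -0.003, -0.04], "claw": 1}])

```text
clock: 21.65
position: [0.59, -0.0132, 0.2645]
ee_rot: [[-0.998, -0.055, 0.019], [-0.055, 0.999, 0.001], [-0.019, -0.0, -1.0]]
ft_force: [-1.1, 0.5, -2.0]
finger_gap: 0.0166
grasp_force: 100.0
```

```bash
python3 - <<'E'
from balls import *
print('top',blobs('top','t13',(170,170,460,300)))
im=cv2.imread('pics/t13.png');g=cv2.cvtColor(im,cv2.COLOR_BGR2GRAY)
m=np.zeros_like(g);m[185:280,178:262]=(g[185:280,178:262]<60)*255
n,l,st,ce=cv2.connectedComponentsWithStats(m)
R=np.array([[np.cos(CY),np.sin(CY)],[-np.sin(CY),np.cos(CY)]])
for i in range(1,n):
    if st[i,4]>8: print(st[i].tolist(),np.round(R@(plane('top',*ce[i],.021)[:2]-CC)*1000))
print(delta([.591,-.0132,.0885],down(183.2)))
E
```

```text
top [(214, 226, 7, 56), (216, 258, 7, 66), (198, 256, 6, 54)]
[208, 221, 12, 12, 106] [ 27. -10.]
[192, 234, 15, 12, 124] [57. 24.]
[190, 251, 15, 12, 129] [58. 66.]
[215, 251, 12, 29, 123] [-2. 83.]
[210, 252, 9, 13, 70] [18. 65.]
([0.004, -0.0018, 0.352], [-0.0001, 0.0059, 0.0])
```

Call:
drive_tool(series=[{"delta_pos": [0.004, -0.001, 0.08], "rotation": [0, 0.005, 0], "claw": 1}, {"delta_pos": [0.004, -0.001, 0.17], "rotation": [0, 0.005, 0], "claw": 1}, {"delta_pos": [0.004, -0.001, 0.25], "rotation": [0, 0.005, 0], "claw": 1}, {"delta_pos": [0.004, -0.001, 0.31], "rotation": [0, 0.005, 0], "claw": 1}, {"delta_pos": [0.004, -0.001, 0.335], "rotation": [0, 0.005, 0], "claw": 1}, {"delta_pos": [0.004, -0.001, 0.345], "rotation": [0, 0.005, 0], "claw": 1}, {"delta_pos": [0.004, -0.001, 0.345], "rotation": [0, 0.005, 0], "claw": 1}, {"delta_pos": [0.004, -0.001, 0.345], "rotation": [0, 0.005, 0], "claw": 1}])

```text
clock: 22.5
position: [0.5906, -0.0122, 0.0929]
ee_rot: [[-0.998, -0.058, 0.004], [-0.058, 0.998, -0.001], [-0.004, -0.001, -1.0]]
ft_force: [-0.7, 0.8, -2.5]
finger_gap: 0.0171
grasp_force: 99.9
```

```bash
python3 - <<'E'
from h import *
s=arm.state();print({k:np.round(s[k],4).tolist() for k in('position','ee_rot','ft_force')})
print(delta([.591,-.0132,.0878],down(183.2)))
E
```

```text
{'position': [0.5906, -0.0122, 0.0929], 'ee_rot': [[-0.9983, -0.0576, 0.0036], [-0.0576, 0.9983, -0.0006], [-0.0036, -0.0009, -1.0]], 'ft_force': [-0.6875, 0.7885, -2.5478]}
([-0.0006, -0.0021, 0.0102], [-0.0003, 0.0011, 0.0006])
```

Call:
drive_tool(series=[{"delta_pos": [0, -0.002, 0.006], "rotation": [0, 0.001, 0], "claw": 1}, {"delta_pos": [0, -0.002, 0.01], "rotation": [0, 0.001, 0], "claw": 1}, {"delta_pos": [0, -0.002, 0.01], "rotation": [0, 0.001, 0], "claw": 1}, {"delta_pos": [0, -0.002, 0.01], "rotation": [0, 0.001, 0], "claw": 0}, {"delta_pos": [0, -0.002, 0.01], "rotation": [0, 0.001, 0], "claw": 0}, {"delta_pos": [0, -0.002, 0.01], "rotation": [0, 0.001, 0], "claw": 0}, {"delta_pos": [0, -0.002, 0.01], "rotation": [0, 0.001, 0], "claw": 0}, {"delta_pos": [0, -0.002, 0.01], "rotation": [0, 0.001, 0], "claw": 0}, {"delta_pos": [0, -0.002, 0.01], "rotation": [0, 0.001, 0], "claw": 0}])

```text
clock: 23.4
position: [0.59, -0.0135, 0.0869]
ee_rot: [[-0.998, -0.057, -0.001], [-0.057, 0.998, -0.001], [0.001, -0.001, -1.0]]
ft_force: [1.2, -0.3, -0.7]
finger_gap: 0.0854
grasp_force: 0.0
```

Call:
drive_tool(series=[{"delta_pos": [0, 0, -0.04], "rotation": [0, 0, 0], "claw": 0}, {"delta_pos": [0, 0, -0.13], "rotation": [0, 0, 0], "claw": 0}, {"delta_pos": [0, 0, -0.22], "rotation": [0, 0, 0], "claw": 0}, {"delta_pos": [0, 0, -0.31], "rotation": [0, 0, 0], "claw": 0}, {"delta_pos": [0, 0, -0.42], "rotation": [0, 0, 0], "claw": 0}, {"delta_pos": [0, 0, -0.42], "rotation": [0, 0, 0], "claw": 0}])

```text
clock: 24.0
position: [0.5916, -0.0136, 0.3027]
ee_rot: [[-0.998, -0.057, 0.007], [-0.057, 0.998, -0.002], [-0.007, -0.002, -1.0]]
ft_force: [0.1, -0.4, 0.1]
finger_gap: 0.0855
grasp_force: 0.0
```

```bash
python3 - <<'E'
from balls import *
R=np.array([[np.cos(CY),np.sin(CY)],[-np.sin(CY),np.cos(CY)]])
im=shot('wrist','w14'); hsv=cv2.cvtColor(im,cv2.COLOR_BGR2HSV)
g=cv2.cvtColor(im,cv2.COLOR_BGR2GRAY)
# sharp-dark pixels inside case floor projection
poly=np.array([proj('wrist',cw(x,y,21)) for x,y in((-72,-87),(72,-87),(72,87),(-72,87))],np.int32)
m=np.zeros_like(g);cv2.fillPoly(m,[poly],255);m=((m>0)&(g<45)).astype('uint8')
n,l,st,ce=cv2.connectedComponentsWithStats(m)
print(poly.tolist())
for i in range(1,n):
    if st[i,4]>20: print(st[i].tolist(),np.round(R@(plane('wrist',*ce[i],.021)[:2]-CC)*1000))
im=shot('top','t14');g=cv2.cvtColor(im,cv2.COLOR_BGR2GRAY)
m=np.zeros_like(g);m[185:280,178:252]=(g[185:280,178:252]<60)
n,l,st,ce=cv2.connectedComponentsWithStats(m)
for i in range(1,n):
    if st[i,4]>8: print('top',st[i].tolist(),np.round(R@(plane('top',*ce[i],.021)[:2]-CC)*1000))
s=arm.state();print(np.round(s['position'],4),s['finger_gap'],np.round(s['joint_pos'],3))
q=cw(139,0,270);print(delta(q,down(86)))
E
```

```text
[[429, 156], [508, 171], [527, 65], [447, 38]]
[439, 48, 21, 45, 584] [-65.  40.]
[465, 48, 21, 21, 328] [-25.  70.]
[487, 56, 19, 21, 304] [12. 68.]
[509, 64, 18, 21, 280] [55. 68.]
[456, 91, 8, 17, 79] [-41.   3.]
[505, 91, 18, 20, 249] [53. 26.]
[487, 108, 19, 19, 266] [26. -8.]
top [208, 221, 12, 12, 107] [ 27. -10.]
top [189, 234, 18, 12, 135] [59. 24.]
top [210, 245, 13, 35, 160] [10. 76.]
top [189, 250, 15, 13, 135] [59. 67.]
top [210, 254, 2, 8, 11] [25. 66.]
[ 0.5908 -0.0135  0.2981] 0.08574037570124593 [-1.600e-01  3.730e-01  2.960e-01  1.491e+00 -1.000e-03 -2.170e-01]
([0.1293, 0.7578, 0.0551], [0.0002, 0.0007, 0.5404])
```

```bash
python3 - <<'E'
import cv2,numpy as np
a=cv2.resize(cv2.imread('pics/w14.png')[20:200,400:560],None,fx=2.4,fy=2.4,interpolation=cv2.INTER_CUBIC)
t=cv2.imread('pics/t14.png')
b=cv2.resize(t[180:280,170:270],None,fx=3.8,fy=3.8,interpolation=cv2.INTER_CUBIC)
c=cv2.resize(t[165:300,270:460],(380,190))[:190]
o=np.zeros((600,790,3),'uint8');o[:432,:384]=a;o[:380,400:780]=b;o[400:590,400:780]=c;cv2.imwrite('pics/m14.png',o)
E
```

View pics/m14.png

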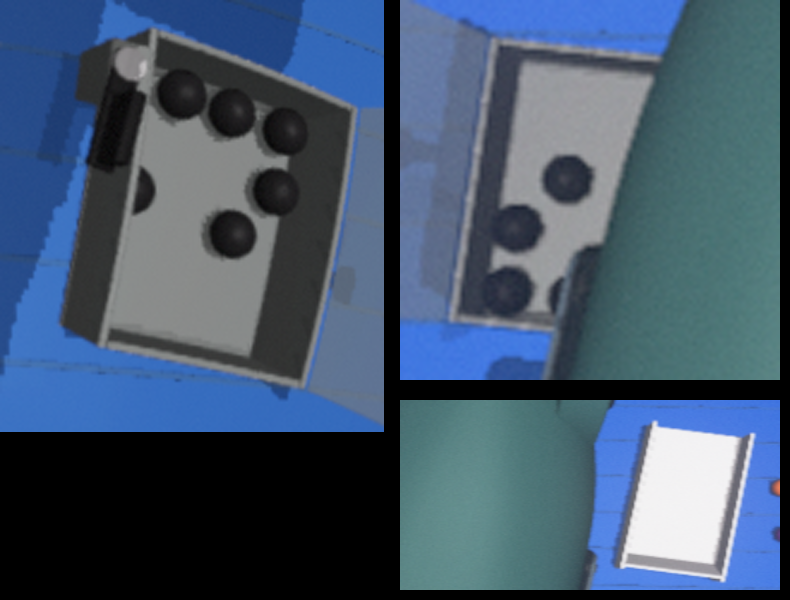

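All six balls are in the case, the tray is empty and the turnbutton is clear. Returning to the knob to shut the lid.

Call:
drive_tool(series=[{"delta_pos": [0.02, 0.1, 0], "rotation": [0, 0, 0.045], "claw": 0}, {"delta_pos": [0.04, 0.2, 0], "rotation": [0, 0, 0.09], "claw": 0}, {"delta_pos": [0.06, 0.3, 0], "rotation": [0, 0, 0.135], "claw": 0}, {"delta_pos": [0.08, 0.4, 0], "rotation": [0, 0, 0.18], "claw": 0}, {"delta_pos": [0.1, 0.5, 0], "rotation": [0, 0, 0.225], "claw": 0}, {"delta_pos": [0.12, 0.6, 0], "rotation": [0, 0, 0.27], "claw": 0}, {"delta_pos": [0.129, 0.7, 0], "rotation": [0, 0, 0.315], "claw": 0}, {"delta_pos": [0.129, 0.755, 0], "rotation": [0, 0, 0.36], "claw": 0}, {"delta_pos": [0.129, 0.755, 0], "rotation": [0, 0, 0.405], "claw": 0}, {"delta_pos": [0.129, 0.755, 0], "rotation": [0, 0, 0.45], "claw": 0}, {"delta_pos": [0.129, 0.755, 0], "rotation": [0, 0, 0.495], "claw": 0}, {"delta_pos": [0.129, 0.755, 0], "rotation": [0, 0, 0.54], "claw": 0}])

```text
clock: 25.3
position: [0.5038, 0.3598, 0.2949]
ee_rot: [[0.074, 0.997, -0.003], [0.997, -0.074, -0.002], [-0.002, -0.003, -1.0]]
ft_force: [0.0, 0.3, 0.3]
finger_gap: 0.0851
grasp_force: 0.0
```

```bash
python3 - <<'E'
from h import *
print(delta([.5045,.3560,.163],down(86)), np.round(arm.state()['joint_pos'],3))
E
```

```text
([-0.0069, 0.0028, 0.2637], [-0.001, 0.0007, -0.0013]) [ 0.489  0.432  0.382  1.524 -0.     2.134]
```

Call:
drive_tool(series=[{"delta_pos": [-0.007, 0.003, 0.09], "rotation": [0, 0, 0], "claw": 0}, {"delta_pos": [-0.007, 0.003, 0.17], "rotation": [0, 0, 0], "claw": 0}, {"delta_pos": [-0.007, 0.003, 0.23], "rotation": [0, 0, 0], "claw": 0}, {"delta_pos": [-0.007, 0.003, 0.263], "rotation": [0, 0, 0], "claw": 0}, {"delta_pos": [-0.007, 0.003, 0.263], "rotation": [0, 0, 0], "claw": 0}, {"delta_pos": [-0.007, 0.003, 0.263], "rotation": [0, 0, 0], "claw": 1}, {"delta_pos": [-0.007, 0.003, 0.263], "rotation": [0, 0, 0], "claw": 1}, {"delta_pos": [-0.007, 0.003, 0.263], "rotation": [0, 0, 0], "claw": 1}, {"delta_pos": [-0.007, 0.003, 0.263], "rotation": [0, 0, 0], "claw": 1}, {"delta_pos": [-0.007, 0.003, 0.263], "rotation": [0, 0, 0], "claw": 1}], grip_force=25)

```text
clock: 26.3
position: [0.5059, 0.3563, 0.166]
ee_rot: [[0.069, 0.998, 0.0], [0.998, -0.069, 0.0], [0.0, 0.0, -1.0]]
ft_force: [2.0, 1.1, 4.2]
finger_gap: 0.0268
grasp_force: 24.5
```

```bash
python3 - <<'E'
from h import *
s=arm.state();print(s['finger_gap'],s['grasp_force'],s['position'])
for th in (98,90,82,74,66,58,50,42,34,26,18,10,4,0):
    t=np.radians(th); x=75-120*np.cos(t)+43*np.sin(t); z=70.5+120*np.sin(t)+43*np.cos(t)
    print(th,np.round(delta(cw(x,0,z-18.5))[0],3).tolist())
E
```

```text
0.026773847487442354 24.53175751492381 [0.50590223 0.35634841 0.1659684 ]
98 [-0.0, -0.003, 0.002]
90 [-0.033, -0.003, -0.012]
82 [-0.067, -0.003, -0.022]
74 [-0.102, -0.003, -0.026]
66 [-0.138, -0.003, -0.026]
58 [-0.173, -0.003, -0.021]
50 [-0.207, -0.003, -0.011]
42 [-0.24, -0.003, 0.003]
34 [-0.27, -0.003, 0.022]
26 [-0.297, -0.003, 0.045]
18 [-0.32, -0.004, 0.072]
10 [-0.34, -0.004, 0.102]
4 [-0.352, -0.004, 0.125]
0 [-0.359, -0.004, 0.142]
```

Call:
drive_tool(series=[{"delta_pos": [-0.033, 0, -0.012], "rotation": [0, 0, 0], "claw": 1}, {"delta_pos": [-0.067, 0, -0.022], "rotation": [0, 0, 0], "claw": 1}, {"delta_pos": [-0.102, 0, -0.026], "rotation": [0, 0, 0], "claw": 1}, {"delta_pos": [-0.138, 0, -0.026], "rotation": [0, 0, 0], "claw": 1}, {"delta_pos": [-0.173, 0, -0.021], "rotation": [0, 0, 0], "claw": 1}, {"delta_pos": [-0.207, 0, -0.011], "rotation": [0, 0, 0], "claw": 1}, {"delta_pos": [-0.24, 0, 0.003], "rotation": [0, 0, 0], "claw": 1}, {"delta_pos": [-0.27, 0, 0.022], "rotation": [0, 0, 0], "claw": 1}, {"delta_pos": [-0.297, 0, 0.045], "rotation": [0, 0, 0], "claw": 1}, {"delta_pos": [-0.32, 0, 0.072], "rotation": [0, 0, 0], "claw": 1}, {"delta_pos": [-0.34, 0, 0.102], "rotation": [0, 0, 0], "claw": 1}, {"delta_pos": [-0.34, 0, 0.102], "rotation": [0, 0, 0], "claw": 1}])

```text
clock: 27.5
position: [0.4919, 0.1848, 0.1126]
ee_rot: [[0.07, 0.998, -0.005], [0.998, -0.07, -0.002], [-0.002, -0.005, -1.0]]
ft_force: [-5.6, 0.6, -1.4]
finger_gap: 0.0265
grasp_force: 26.1
```

```bash
python3 - <<'E'
from h import *
s=arm.state();print(s['finger_gap'],s['grasp_force'],s['position'],s['ft_force'])
for th in (10,4,0):
    t=np.radians(th); x=75-120*np.cos(t)+43*np.sin(t); z=70.5+120*np.sin(t)+43*np.cos(t)
    print(th,np.round(delta(cw(x,0,z-18.5))[0],3).tolist())
E
```

```text
0.026521594198059734 26.10035483725369 [0.49194818 0.1848139  0.11258146] [-5.63519285  0.61609577 -1.43696119]
10 [0.004, 0.001, -0.005]
4 [-0.008, 0.001, 0.019]
0 [-0.014, 0.001, 0.035]
```

Call:
drive_tool(series=[{"delta_pos": [-0.008, 0, 0.019], "rotation": [0, 0, 0], "claw": 1}, {"delta_pos": [-0.014, 0, 0.035], "rotation": [0, 0, 0], "claw": 1}, {"delta_pos": [-0.014, 0, 0.041], "rotation": [0, 0, 0], "claw": 1}, {"delta_pos": [-0.014, 0, 0.041], "rotation": [0, 0, 0], "claw": 1}])

```text
clock: 27.9
position: [0.4915, 0.1779, 0.0944]
ee_rot: [[0.069, 0.998, -0.004], [0.998, -0.069, -0.004], [-0.004, -0.003, -1.0]]
ft_force: [-12.0, -11.0, 9.0]
finger_gap: 0.0266
grasp_force: 27.3
```

Call:
drive_tool(series=[{"delta_pos": [0, 0, 0], "rotation": [0, 0, 0], "claw": 0}, {"delta_pos": [0, 0, 0], "rotation": [0, 0, 0], "claw": 0}, {"delta_pos": [0, 0, 0], "rotation": [0, 0, 0], "claw": 0}, {"delta_pos": [0, 0, 0], "rotation": [0, 0, 0], "claw": 0}, {"delta_pos": [0, 0, -0.06], "rotation": [0, 0, 0], "claw": 0}, {"delta_pos": [0, 0, -0.1], "rotation": [0, 0, 0], "claw": 0}, {"delta_pos": [0, 0, -0.1], "rotation": [0, 0, 0], "claw": 1}, {"delta_pos": [0, 0, -0.1], "rotation": [0, 0, 0], "claw": 1}, {"delta_pos": [0, 0, -0.1], "rotation": [0, 0, 0], "claw": 1}, {"delta_pos": [0, 0, -0.1], "rotation": [0, 0, 0], "claw": 1}, {"delta_pos": [0, 0, -0.1], "rotation": [0, 0, 0], "claw": 1}, {"delta_pos": [0, 0, -0.1], "rotation": [0, 0, 0], "claw": 1}])

```text
clock: 29.1
position: [0.4931, 0.1795, 0.1436]
ee_rot: [[0.069, 0.998, -0.002], [0.998, -0.069, -0.001], [-0.001, -0.001, -1.0]]
ft_force: [-0.1, 0.6, -0.1]
finger_gap: 0.0001
grasp_force: 0.0
```

```bash
python3 - <<'E'
from h import *
s=arm.state();print(s['finger_gap'],s['position'],s['ft_force'])
print(delta(cw(-45,0,121),down(86)))
E
```

```text
0.00013764611552576626 [0.49312486 0.1794806  0.14355323] [-0.05971512  0.60936847 -0.11992921]
([-0.0041, -0.0022, 0.0451], [-0.0005, 0.0003, 0.0004])
```

Call:
drive_tool(series=[{"delta_pos": [-0.004, -0.002, 0.03], "rotation": [0, 0, 0], "claw": 1}, {"delta_pos": [-0.004, -0.002, 0.044], "rotation": [0, 0, 0], "claw": 1}, {"delta_pos": [-0.004, -0.002, 0.047], "rotation": [0, 0, 0], "claw": 1}, {"delta_pos": [-0.004, -0.002, 0.047], "rotation": [0, 0, 0], "claw": 1}, {"delta_pos": [-0.004, -0.002, 0.047], "rotation": [0, 0, 0], "claw": 1}])

```text
clock: 29.6
position: [0.4918, 0.1774, 0.1213]
ee_rot: [[0.069, 0.998, -0.001], [0.998, -0.069, -0.001], [-0.001, -0.001, -1.0]]
ft_force: [-7.4, -3.7, 18.3]
finger_gap: 0.0
grasp_force: 9.2
```

```bash
python3 - <<'E'
from h import *
s=arm.state();print(s['finger_gap'],s['position'],s['ft_force'])
def k(x,y,z): return np.round(delta(cw(x,y,z))[0],3).tolist()
print('up',k(-45,0,165),'over',k(-135,24,165),'down',k(-135,24,94))
for th,r in((-10,38),(0,38),(15,36),(30,36),(45,35),(60,33),(70,32),(80,32),(88,33),(93,34)):
    t=np.radians(th);u=np.array([np.sin(t),-np.cos(t)]);n=np.array([np.cos(t),np.sin(t)])
    h=11*abs(np.cos(t))+14.5*abs(np.sin(t)); c=np.array([-92,60])+r*u-(4.5+h)*n
    print(th,np.round(c),k(*c,94))
E
```

```text
3.704543210097103e-05 [0.49182241 0.17740999 0.12127368] [-7.43099816 -3.68579917 18.27914308]
up [0.0, 0.0, -0.088] over [-0.18, -0.048, -0.087] down [-0.18, -0.048, 0.055]
-10 [-116.   26.] [-0.142, -0.051, 0.055]
0 [-108.   22.] [-0.125, -0.044, 0.055]
15 [-101.   20.] [-0.112, -0.041, 0.055]
30 [-92.  18.] [-0.094, -0.036, 0.055]
45 [-83.  19.] [-0.076, -0.039, 0.055]
60 [-75.  24.] [-0.059, -0.048, 0.055]
70 [-69.  28.] [-0.048, -0.057, 0.055]
80 [-64.  34.] [-0.038, -0.068, 0.055]
88 [-60.  39.] [-0.029, -0.079, 0.055]
93 [-57.  42.] [-0.024, -0.084, 0.055]
```

Call:
drive_tool(series=[{"delta_pos": [0, 0, -0.05], "rotation": [0, 0, 0], "claw": 1}, {"delta_pos": [0, 0, -0.088], "rotation": [0, 0, 0], "claw": 1}, {"delta_pos": [-0.09, -0.024, -0.088], "rotation": [0, 0, 0], "claw": 1}, {"delta_pos": [-0.18, -0.048, -0.088], "rotation": [0, 0, 0], "claw": 1}, {"delta_pos": [-0.18, -0.048, -0.088], "rotation": [0, 0, 0], "claw": 1}, {"delta_pos": [-0.18, -0.048, -0.01], "rotation": [0, 0, 0], "claw": 1}, {"delta_pos": [-0.18, -0.048, 0.052], "rotation": [0, 0, 0], "claw": 1}, {"delta_pos": [-0.18, -0.048, 0.052], "rotation": [0, 0, 0], "claw": 1}, {"delta_pos": [-0.142, -0.05, 0.052], "rotation": [0, 0, 0], "claw": 1}, {"delta_pos": [-0.125, -0.044, 0.052], "rotation": [0, 0, 0], "claw": 1}, {"delta_pos": [-0.112, -0.041, 0.052], "rotation": [0, 0, 0], "claw": 1}])

```text
clock: 30.7
position: [0.4684, 0.1237, 0.0954]
ee_rot: [[0.068, 0.998, -0.0], [0.998, -0.068, -0.001], [-0.001, -0.0, -1.0]]
ft_force: [-2.1, -2.9, 0.8]
finger_gap: 0.0001
grasp_force: 1.2
```

```bash
python3 - <<'E'
from h import *
s=arm.state();print(s['position'],s['ft_force'])
def k(x,y,z): return np.round(delta(cw(x,y,z))[0],3).tolist()
for th,r in((15,36),(30,36),(45,35),(60,33),(70,32),(80,32),(88,33),(94,34)):
    t=np.radians(th);u=np.array([np.sin(t),-np.cos(t)]);n=np.array([np.cos(t),np.sin(t)])
    h=11*abs(np.cos(t))+14.5*abs(np.sin(t)); c=np.array([-92,60])+r*u-(4.5+h)*n
    print(th,np.round(c),k(*c,94))
E
```

```text
[0.46843629 0.12370119 0.09542245] [-2.11997733 -2.88107043  0.75444695]
15 [-101.   20.] [-0.001, -0.002, 0.003]
30 [-92.  18.] [0.016, 0.003, 0.003]
45 [-83.  19.] [0.034, 0.001, 0.003]
60 [-75.  24.] [0.051, -0.009, 0.003]
70 [-69.  28.] [0.062, -0.018, 0.003]
80 [-64.  34.] [0.072, -0.029, 0.003]
88 [-60.  39.] [0.081, -0.04, 0.003]
94 [-57.  43.] [0.087, -0.046, 0.003]
```

Call:
drive_tool(series=[{"delta_pos": [0.016, 0.002, 0.001], "rotation": [0, 0, 0], "claw": 1}, {"delta_pos": [0.034, 0.001, 0.001], "rotation": [0, 0, 0], "claw": 1}, {"delta_pos": [0.051, -0.009, 0.001], "rotation": [0, 0, 0], "claw": 1}, {"delta_pos": [0.062, -0.018, 0.001], "rotation": [0, 0, 0], "claw": 1}, {"delta_pos": [0.072, -0.029, 0.001], "rotation": [0, 0, 0], "claw": 1}, {"delta_pos": [0.081, -0.04, 0.001], "rotation": [0, 0, 0], "claw": 1}, {"delta_pos": [0.087, -0.046, 0.001], "rotation": [0, 0, 0], "claw": 1}, {"delta_pos": [0.087, -0.046, 0.001], "rotation": [0, 0, 0], "claw": 1}])

```text
clock: 31.5
position: [0.4473, 0.1686, 0.094]
ee_rot: [[0.068, 0.998, -0.001], [0.998, -0.068, -0.0], [-0.0, -0.001, -1.0]]
ft_force: [-0.2, 0.1, 1.4]
finger_gap: -0.0001
grasp_force: 0.0
```

Call:
drive_tool(series=[{"delta_pos": [0, 0.01, -0.01], "rotation": [0, 0, 0], "claw": 1}, {"delta_pos": [0, 0.01, -0.09], "rotation": [0, 0, 0], "claw": 1}, {"delta_pos": [0, 0.01, -0.2], "rotation": [0, 0, 0], "claw": 1}, {"delta_pos": [0, 0.1, -0.3], "rotation": [0, 0, 0], "claw": 1}, {"delta_pos": [-0.1, 0, -0.4], "rotation": [0, 0, 0], "claw": 1}, {"delta_pos": [-0.2, -0.1, -0.4], "rotation": [0, 0, 0], "claw": 1}, {"delta_pos": [-0.3, -0.14, -0.4], "rotation": [0, 0, 0], "claw": 1}, {"delta_pos": [-0.4, -0.16, -0.4], "rotation": [0, 0, 0], "claw": 1}, {"delta_pos": [-0.5, -0.16, -0.4], "rotation": [0, 0, 0], "claw": 1}, {"delta_pos": [-0.65, -0.16, -0.4], "rotation": [0, 0, 0], "claw": 1}, {"delta_pos": [-0.75, -0.16, -0.4], "rotation": [0, 0, 0], "claw": 1}, {"delta_pos": [-0.85, -0.16, -0.4], "rotation": [0, 0, 0], "claw": 1}])

```text
clock: 32.7
position: [0.3461, -0.174, 0.2945]
ee_rot: [[0.069, 0.998, 0.0], [0.998, -0.069, -0.001], [-0.001, 0.0, -1.0]]
ft_force: [1.9, 0.9, -0.0]
finger_gap: -0.0
grasp_force: 0.0
```

Call:
drive_tool(series=[{"delta_pos": [-0.1, 0, 0], "rotation": [0, 0, 0], "claw": 1}, {"delta_pos": [-0.2, -0.05, 0], "rotation": [0, 0, 0], "claw": 1}, {"delta_pos": [-0.3, -0.1, 0], "rotation": [0, 0, 0], "claw": 1}, {"delta_pos": [-0.4, -0.15, 0], "rotation": [0, 0, 0], "claw": 1}, {"delta_pos": [-0.4, -0.15, 0], "rotation": [0, 0, 0], "claw": 1}, {"delta_pos": [-0.4, -0.15, 0], "rotation": [0, 0, 0], "claw": 1}, {"delta_pos": [-0.4, -0.15, 0], "rotation": [0, 0, 0], "claw": 1}])

```text
clock: 33.4
position: [0.2583, -0.3663, 0.2941]
ee_rot: [[0.07, 0.998, -0.001], [0.998, -0.07, -0.0], [-0.0, -0.001, -1.0]]
ft_force: [-0.6, 0.7, -0.2]
finger_gap: -0.0002
grasp_force: 0.0
```

```bash
python3 - <<'E'
from h import *
s=arm.state();print(s['position'],s['ft_force'])
im=shot('top','t20');old=cv2.imread('pics/top0.png')
g=cv2.cvtColor(im,cv2.COLOR_BGR2GRAY)
R=np.array([[np.cos(CY),np.sin(CY)],[-np.sin(CY),np.cos(CY)]])
n,l,st,ce=cv2.connectedComponentsWithStats(((g<60)[180:285,178:270]).astype('uint8'))
for i in range(1,n):
    if st[i,4]>8:
        c=ce[i]+[178,180]; print('dark',st[i].tolist(),np.round(R@(plane('top',*c,.1125)[:2]-CC)*1000))
# scoop & whole-bench difference
d=cv2.absdiff(cv2.GaussianBlur(im,(5,5),0),cv2.GaussianBlur(old,(5,5),0)).max(2)>50
n,l,st,ce=cv2.connectedComponentsWithStats(d.astype('uint8'))
for i in range(1,n):
    if st[i,4]>25: print('diff',st[i].tolist())
E
```

```text
[ 0.25830863 -0.36625515  0.29408287] [-0.6162624   0.66821785 -0.16113706]
dark [65, 76, 3, 5, 9] [-72.  59.]
diff [405, 223, 30, 17, 329]
diff [388, 238, 14, 14, 157]
diff [418, 242, 15, 15, 161]
diff [400, 256, 29, 19, 338]
diff [292, 275, 205, 125, 11130]
diff [363, 274, 105, 56, 3394]
diff [191, 276, 105, 124, 4368]
diff [467, 317, 47, 56, 1475]
diff [508, 336, 110, 64, 4592]
diff [269, 395, 11, 5, 42]
```

```bash
python3 - <<'E'
from h import *
for f in('top0','t20'):
    g=cv2.cvtColor(cv2.imread(f'pics/{f}.png'),cv2.COLOR_BGR2GRAY)
    for nm,(x0,y0,x1,y1) in dict(bar=(220,248,247,270),grip=(308,174,332,204),knob=(225,220,245,240)).items():
        v,u=np.nonzero(g[y0:y1,x0:x1]<(80)); P=np.stack([u,v],1).astype(np.float32)
        r=cv2.fitLine(P,2,0,.01,.01).ravel(); print(f,nm,len(P),np.round(P.mean(0)+[x0,y0],2),round(float(np.degrees(np.arctan2(r[1],r[0]))),1))
E
```

```text
top0 bar 103 [237.87 258.46] 6.5
top0 grip 256 [319.26 184.24] 84.3
top0 knob 95 [234.48 229.88] -11.7
t20 bar 108 [237.36 258.03] 8.0
t20 grip 249 [319.47 183.87] 84.4
t20 knob 101 [234.6  229.94] 26.9
```

The turnbutton (within 1.5°), the knob and the scoop are all back where they started, so I am handing in.

```bash
python3 -c "
from station import hand_in
print(hand_in())"
```

```text
the job is handed in; nothing more can be done
None
```

The job is handed in; the hand-in returned no verdict. By my last camera checks all six balls are in the case, the lid is shut, the turnbutton is square across it, the scoop is level on its pad, and the bystanders have not moved.

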